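# Hang the rinsed couplers to drip and bring the blow gun to bear on them

## Task

Hang the wire basket of rinsed hose couplers by its bail on the hook of the drip stand, so that the kink in the bail sits in the hook and the basket hangs free. Then draw the blow gun up out of its tube in the tool holder, turn it to a slant of about 45 degrees and finish holding it still, nozzle pointing down at the middle of the hanging basket from about 10 cm away and touching neither basket nor stand: it is not put down or let go. Keep both couplers in the basket and leave everything else on the bench, including the other two tools in the holder, where it is.

Things in the scene. Friction and masses are not known exactly. Their poses are not given: they have to be found in the camera images.
- sleeve_left (a point): Black grip sleeve, 34 mm long, 10 mm thick, on the level part of the wire basket's bail; its centre, 124 mm above the basket's underside, 39 mm along the basket's +y from its middle. Axes are the basket's: y along bail and length, x across, z up. Take the basket by one sleeve, fingers closing across the bail (along x). Basket with couplers: about 0.34 kg.
- sleeve_right (a point): The same sleeve on the other half of the bail, 39 mm along the basket's -y from its middle. Axes are the basket's.
- bail_peak (a point): Underside of the upward kink in the middle of the bail (a fixed upright wire arch, 5 mm thick where bare, that does not fold), where a hook seats: 138.5 mm above the basket's underside; the level parts of the bail (underside of the bare wire 121.5 mm) begin 18 mm either side of it. Axes are the basket's.
- basket_mid (a point): Middle of the open wire basket (140 x 90 x 50 mm high), 25 mm above its underside. Its rim is 50 mm above the underside and nothing in it stands higher. Axes are the basket's.
- basket: The wire basket itself; origin at the centre of its underside, axes as above. At the start it stands on the bench.
- coupler_a_mid (a point): Air-hose coupler, 73 x 24 x 23 mm, 90 g, lying loose in the basket; its middle.
- coupler_b_mid (a point): The other coupler in the basket, the same size; its middle.
- hook_seat (a point): Top of the 8 mm bar at the bottom of the drip stand's hook, 200 mm above the bench; the bail's kink rests here. Axes are the stand's: x points back to the post (107 mm away, arm and post at y = 0, at most 208 mm high), so the upturned tip is on the -x side, 20 mm off, its round 11 mm end reaching 220 mm above the bench. z up.
- drip_stand: The drip stand, fixed: a steel drip pan 160 x 180 mm on low feet, its lip 22 mm above the bench, post and hook; origin on the bench right below the hook seat, axes as above.
- gun_grip (a point): Point on the axis of the blow gun's dark round barrel (30 mm thick), 48 mm below the gun's rear end (its last 34 mm are a 16 mm hose fitting; the barrel ends 14 mm above this point): grip here from above, along the gun (a short-fingered hand tilts off it). Axes are the gun's: +y from nozzle to rear end, so the nozzle looks along -y.
- gun_nozzle (a point): Tip of the blow gun's slim nozzle (18 mm thick), 232 mm from the grip point along -y. Axes are the gun's.
- blow_gun: The blow gun, straight, 279 mm long, 0.24 kg; axes as above. At the start it stands nozzle down in one of the holder's three tubes, leaning about 0.3 rad from upright, its barrel's shoulder resting on the mouth and 86 mm of nozzle inside.
- tool_holder: Fixed bench holder with a painted foot 110 x 180 mm and three open aluminium tubes 62 mm apart along its y, in an order that changes. Origin at the centre of the foot's underside; z up.
- gun_tube: The one of the three tubes that the blow gun stands in: 24 mm bore, 100 mm long, leaning 0.26 rad from upright, its top toward this frame's -x; its mouth is 107 mm above the bench, 14 mm toward -x from this origin, which lies on the bench. The gun is drawn out along its own length. z up.
- driver_mid (a point): Screwdriver standing in another tube of the holder, handle up (28 mm thick, its top about 205 mm above the bench); the middle of its handle. Bystander.
- pen_mid (a point): Felt marker, 124 x 16 mm, in the third tube, only its end showing; its middle. Bystander.
- jar_mid (a point): Glass jar of washers, 62 mm across and 84 mm high; its middle. Bystander.
- spanner_mid (a point): Spanner, 181 x 27 x 9 mm, lying flat; its middle. Bystander.
- tape_mid (a point): Roll of masking tape, 98 mm across and 24 mm high, lying flat; its middle. Bystander.

How it is judged:
By the outcome, as a careful person would: the job done as asked, in the order asked, and still so for the second after the job is handed in, while the arm keeps its last pose, push and grip.
It also fails if it takes over 64 s, if anything falls off the work surface, if the arm or the gripper's body presses on something with over 40 N, if the wrist force passes 120 N, or if a joint passes its speed limit or range.

## Robot

A 6-joint arm with a two-finger parallel gripper is mounted at the origin on the work surface; the furniture and walls round the work are solid. World frame = base frame: x ahead of the robot, y to its left, z up, the work surface at z = 0. Lengths are in m, angles in rad, forces in N, time in s.
With the tool pointing down it reaches from about 0.35 to 0.975 m from the base axis. Payload 4.9 kg.
Tool frame: the origin (TCP) lies between the finger pads; the fingertips stand 25 mm ahead of it and the grasp point (between the pads) lies 6 mm ahead of it (ctrl.tip_reach is the distance from the TCP to the fingertips, in m); z points along the fingers, y is the direction in which the jaws open and shut (so a half turn about z gives the same grasp; the last joint's range is limited). The gripper opens to 85 mm and grips with 20 to 120 N. Pads are 22 mm wide; open, the fingers measure 114 mm over their backs; the gripper's body (76 mm by 85 mm) begins 54 mm behind the grasp point. The pads swing forward as they close: fully open they stand 13 mm farther back than shut.
Start: joints at [-1.423, 0.053, 1.613, -0, 1.476, -0.119], TCP at [0.165, -0.603, 0.233] pointing down, gripper open.
Joint ranges: [-3.01, 3.01], [-1.01, 2.22], [0.06, 2.58], [-1.02, 4.17], [0.09, 2.62], [-3.14, 3.14]. Speed limits (rad/s): [2.57, 2.57, 3.14, 3.14, 3.14, 3.14].

## Interface

Orientations are given as a rotation vector (axis times angle).
In Python, from station import get_obs, get_image, camera_params, order, ctrl gives the robot as it stands.
- The arm moves only by the tool move_arm, never from a script. Its argument "deltas" is one flat list of numbers, 5 for each row, row after row: the opening, from -1 (shut) to 1 (fully open), so that 0 is half open, then the shift along the tool's x, y, z in m, then the turn about the tool's z in degrees. In form: [fingers, tx, ty, tz, turn, fingers, tx, ty, tz, turn, ...]. A call has 1 to 10 rows; each row is the pose to reach, as a shift and turn from the pose measured when the call began, along the tool's axes at that moment; what a row does not reach only later rows make up. A row lasts 1/10 s, in which the tool goes at most 50 mm and 8.59 degrees, less where a joint would pass 70% of its speed; a pose out of reach is approached as far as the arm can. A call with a gripper value outside its range is refused whole. The fingers move at their own pace and stop on an object; "force" is the grip in N (left out, the last holds). Time passes only in rows, so rows that repeat a pose let the fingers close. It gives the time, the measured TCP pose, the force and the opening at its end, in the units of the state.
- get_obs(): the state, without advancing time (a new reading comes with each control period).
- get_image(name): name is "scene" or "side" or "wrist"; returns the picture (420x560x3 uint8, red, green, blue); there is no depth.
- camera_params(name): a dict with "camera_matrix" (3x3 intrinsics, pixels), "extrinsics" (4x4, takes a point from camera to world coordinates); the wrist camera has in their place "tool_from_camera" (4x4, takes a point from camera to tool coordinates, whose origin is the TCP and whose axes are the flange's). Camera axes: x right, y up, looking along -z (the intrinsics and any distortion apply to the point x, -y, -z); pixel columns grow to the right and rows downward; lengths in m; the calibration is good to about 2 mm. A picture is of the moment at which its call begins: read the wrist's pose just before it. camera_params takes no time and is no camera call.
- order.finish_job(): hands the job in, once; it reports no verdict.
The state is a dict: "t": time; "q": joint angles; "dq": joint speeds; "effort": joint torques, N m; "tool_pos": TCP position; "tool_rot": TCP orientation; "contact_force": force on the tool from outside, world axes, zero at the start; "wrist_torque": the same for the moment, N m; "opening": finger opening in m.
Only numpy, scipy, OpenCV 4.12 (cv2) and the standard library are available. Lean on these libraries where they do the work, as an engineer would, in place of code of your own. Each camera call takes 0.05 s, during which the arm holds its last target. There are 200 camera calls.

## Working session

There is one attempt and no reset: what is moved stays moved. The work goes in short steps, Python scripts to look and compute and a tool call to move; the robot and the scene stay as the last step left them, time stands still between calls to the robot, and variables do not carry over. Pictures are saved under pics/ and viewed, about 8 in all and at most 12, crops included, and the job is handed in when it is done.

Besides the shell and the picture viewer there is one more tool, called after "Emit:" as name(argument=value, ...), one argument or row to a line, values as JSON. move_arm: Moves the arm, as the interface text tells. Its arguments: {"type":"object","properties":{"deltas":{"type":"array"},"force":{"type":"number"}},"required":["deltas"]}

```bash
ls; mkdir -p pics
python3 - <<'E'
from station import *
import cv2,numpy as np
np.set_printoptions(precision=4,suppress=True)
for n in("scene","side"):
    cv2.imwrite(f"pics/{n}0.png",get_image(n)[:,:,::-1])
for n in("scene","side","wrist"): print(n,camera_params(n))
o=get_obs();print(o);print(ctrl.tip_reach,[a for a in dir(ctrl) if a[0]!='_'])
E
```

```text
pics
scene {'camera_matrix': array([[423.7476,   0.    , 284.2324],
       [  0.    , 423.7476, 208.5946],
       [  0.    ,   0.    ,   1.    ]]), 'extrinsics': array([[-0.4306,  0.4856, -0.7608, -0.6184],
       [-0.9025, -0.239 ,  0.3582,  0.5151],
       [-0.0079,  0.8409,  0.5411,  0.974 ],
       [ 0.    ,  0.    ,  0.    ,  1.    ]])}
side {'camera_matrix': array([[487.7805,   0.    , 279.3398],
       [  0.    , 487.7805, 213.6462],
       [  0.    ,   0.    ,   1.    ]]), 'extrinsics': array([[ 0.9972,  0.034 , -0.0666,  0.4139],
       [-0.0725,  0.6599, -0.7478, -1.0406],
       [ 0.0185,  0.7505,  0.6606,  1.0463],
       [ 0.    ,  0.    ,  0.    ,  1.    ]])}
wrist {'camera_matrix': array([[321.407 ,   0.    , 278.2825],
       [  0.    , 321.407 , 212.1702],
       [  0.    ,   0.    ,   1.    ]]), 'tool_from_camera': array([[ 0.0001,  0.9608,  0.2771,  0.07  ],
       [ 1.    , -0.    , -0.0002, -0.0007],
       [-0.0002,  0.2771, -0.9608, -0.1407],
       [ 0.    ,  0.    ,  0.    ,  1.    ]])}
{'t': 0.1, 'q': array([-1.423 ,  0.0533,  1.6141,  0.    ,  1.476 , -0.119 ]), 'dq': array([ 0.0008,  0.0005, -0.0027, -0.0006, -0.0017,  0.001 ]), 'effort': array([  0.0002, -39.4902, -37.1363,  -0.0001,   0.0039,  -0.    ]), 'tool_pos': array([ 0.1647, -0.6023,  0.232 ]), 'tool_rot': array([-3.1119, -0.4176,  0.    ]), 'contact_force': array([ 0.4696, -0.0239, -1.1846]), 'wrist_torque': array([-0.0305, -0.0219,  0.0399]), 'opening': 0.08518844891803315}
0.025 ['MotionError', 'tip_reach']
```

View pics/scene0.png

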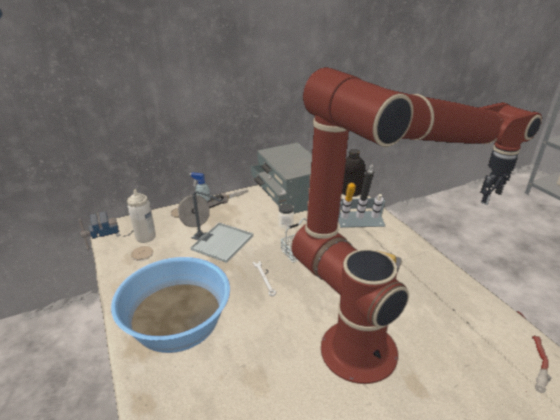

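View pics/side0.png

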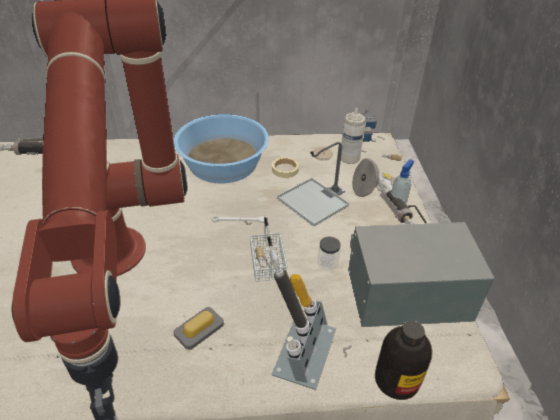

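The scene view shows the basket at (290,245), hook/post at (197,195–240) and holder at (362,212). In the side view the basket is at (267,255), the hook at (313,153), the post foot at (338,190), the gun from (281,270) to (302,325), the driver in orange at (300,290), and the marker tube at (293,348).

```bash
cat > h.py <<'E'
from station import *
import numpy as np, cv2
from scipy.spatial.transform import Rotation as R
np.set_printoptions(precision=4,suppress=True)
def cam(n,o=None):
    p=camera_params(n)
    if n!="wrist": return p["camera_matrix"],p["extrinsics"]
    o=o or get_obs(); T=np.eye(4); T[:3,:3]=R.from_rotvec(o["tool_rot"]).as_matrix(); T[:3,3]=o["tool_pos"]
    return p["camera_matrix"],T@p["tool_from_camera"]
def ray(c,u,v):
    K,E=c; d=E[:3,:3]@np.array([(u-K[0,2])/K[0,0],-(v-K[1,2])/K[1,1],-1]); return E[:3,3],d/np.linalg.norm(d)
def onz(c,u,v,z):
    o,d=ray(c,u,v); return o+d*(z-o[2])/d[2]
def tri(*rs):
    A=sum(np.eye(3)-np.outer(d,d) for o,d in rs); b=sum((np.eye(3)-np.outer(d,d))@o for o,d in rs)
    x=np.linalg.solve(A,b); return x,[np.linalg.norm(np.cross(x-o,d)) for o,d in rs]
def proj(c,P):
    K,E=c; p=np.linalg.inv(E)@np.append(P,1); return np.array([K[0,0]*p[0]/-p[2]+K[0,2],-K[1,1]*p[1]/-p[2]+K[1,2]])
def pair(a,b): # wrist snap
    pass
def snap(n,f,crop=None,s=1):
    o=get_obs(); c=cam(n,o); im=get_image(n)[:,:,::-1]
    if crop: x0,y0,x1,y1=crop; im=im[y0:y1,x0:x1]
    cv2.imwrite(f,cv2.resize(im,None,fx=s,fy=s,interpolation=cv2.INTER_CUBIC)); return c
E
python3 - <<'E'
from h import *
s=cam("side");c=cam("scene")
for n,u,v,z in [("basket",267,258,.03),("pan",313,201,.02),("hook",313,153,.2),("posttop",339,145,.2),("postfoot",338,190,.02),("guntop",281,270,.23),("holder",305,350,0),("foot1",292,331,0),("foot2",335,350,0),("foot3",320,383,0),("foot4",276,374,0),("jar",330,240,.08),("tape",286,167,.02),("soap",198,325,.03)]: print(n,onz(s,u,v,z))
print(tri(ray(s,339,145),ray(c,197,181)), tri(ray(s,281,271),ray(c,370,167)))
E
```

```text
basket [ 0.4673 -0.0795  0.03  ]
pan [0.6326 0.1784 0.02  ]
hook [0.6228 0.1929 0.2   ]
posttop [0.7101 0.2332 0.2   ]
postfoot [0.7245 0.2319 0.02  ]
guntop [ 0.4862 -0.3071  0.23  ]
holder [ 0.5458 -0.3672  0.    ]
foot1 [ 0.5189 -0.3098  0.    ]
foot2 [ 0.6199 -0.3717  0.    ]
foot3 [ 0.5709 -0.4573  0.    ]
foot4 [ 0.47   -0.4279  0.    ]
jar [ 0.6466 -0.0667  0.08  ]
tape [0.5596 0.3719 0.02  ]
soap [ 0.2832 -0.299   0.03  ]
(array([0.7144, 0.2226, 0.2238]), [np.float64(0.016241113538395677), np.float64(0.01624111353839556)]) (array([ 0.4826, -0.3467,  0.2712]), [np.float64(0.0003876698642116256), np.float64(0.00038766986421155897)])
```

Emit:
move_arm(
  deltas=[1,0.04,-0.04,-0.05,0,1,0.09,-0.08,-0.08,0,1,0.13,-0.12,-0.12,0,1,0.17,-0.16,-0.14,0,1,0.21,-0.2,-0.14,0,1,0.25,-0.24,-0.14,0,1,0.29,-0.28,-0.14,0,1,0.33,-0.32,-0.14,0,1,0.37,-0.37,-0.14,0,1,0.42,-0.42,-0.14,0],
)

```text
t: 1.1
tool_pos: [0.3986, -0.1983, 0.3701]
tool_rot: [-3.112, -0.417, -0.0]
contact_force: [0.8, -1.0, 0.6]
opening: 0.0851
```

Emit:
move_arm(
  deltas=[1,0,0,0,0,1,0,0,0,0],
)

```text
t: 1.3
tool_pos: [0.3989, -0.1973, 0.3697]
tool_rot: [-3.112, -0.422, 0.001]
contact_force: [-0.3, 0.5, -0.5]
opening: 0.085
```

Run:
```python
from h import *
o=get_obs();print(o["t"],o["tool_pos"],o["tool_rot"])
snap("wrist","pics/w1.png",s=1.4)
s=cam("scene")
im=np.zeros((600,800,3),np.uint8)
a=get_image("side")[130:280,230:355,::-1]; b=get_image("scene")[160:290,180:330,::-1]
a=cv2.resize(a,None,fx=3,fy=3,interpolation=2);b=cv2.resize(b,None,fx=2.8,fy=2.8,interpolation=2)
im[:450,:375]=a; im[:364,376:796]=b; cv2.imwrite("pics/m1.png",im[:450])
```

```text
1.3 [ 0.3989 -0.1973  0.3697] [-3.1115 -0.4218  0.0005]
```

View pics/w1.png

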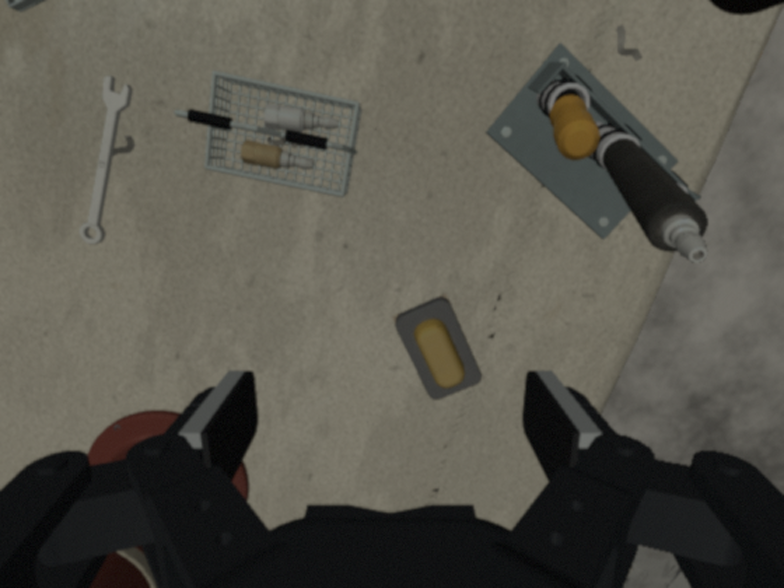

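View pics/m1.png

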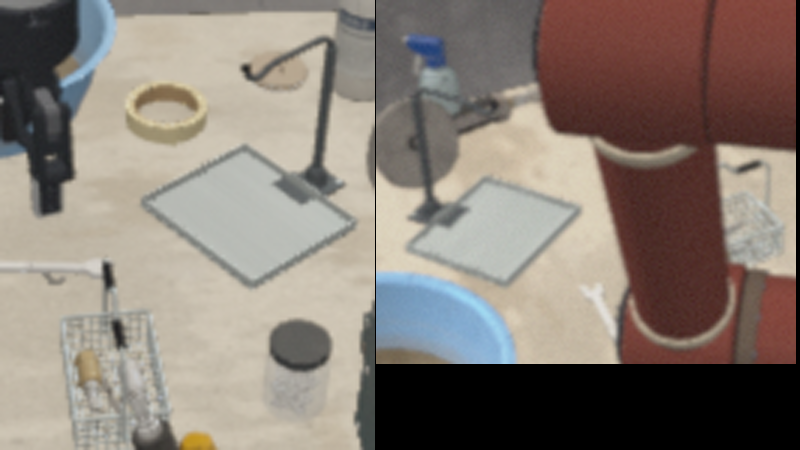

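The wrist view shows sleeves at (209,119) and (306,139) and the gun's rear end at (697,253), with its barrel running down to (618,140). The driver is next to it. In the side crop the hook tip is at (246,70), the seat at about (253,77), the post top at (328,40), and the pan corners at (142,202), (245,147), (357,222) and (252,286).

Run:
```python
from h import *
w=cam("wrist");s=cam("side");c=cam("scene")
W=lambda u,v,z:onz(w,u/1.4,v/1.4,z)
a=W(209,119,.124);b=W(306,139,.124);d=a-b
print("sleeves",a,b,np.linalg.norm(d),"mid",(a+b)/2,"yaw of +y",np.degrees(np.arctan2(d[1],d[0])))
P=[onz(s,230+u/3,130+v/3,.022) for u,v in [(142,202),(245,147),(357,222),(252,286)]]
Q=[onz(c,180+(u-376)/2.8,160+v/2.8,.022) for u,v in [(407,247),(490,178),(580,210),(507,284)]]
for X in(P,Q):
    print("pan",np.array(X)[:,:2].tolist(),np.mean(X,0),[round(np.linalg.norm(X[i]-X[(i+1)%4]),3) for i in range(4)])
    e=X[2]-X[1];print(np.degrees(np.arctan2(e[1],e[0])))
print("hook",onz(s,230+253/3,130+77/3,.2),"tip",onz(s,230+246/3,130+68/3,.216),"posttop",onz(s,230+328/3,130+42/3,.205),"foot",onz(s,230+318/3,130+182/3,.022))
print("gun rear", tri(ray(w,697/1.4,253/1.4),ray(s,281,271)),"barrel low",[W(618,140,z) for z in(.12,.13)], "rear",W(697,253,.27))
```

```text
sleeves [ 0.4633 -0.0304  0.124 ] [ 0.4688 -0.1088  0.124 ] 0.07855814733636711 mid [ 0.466  -0.0696  0.124 ] yaw of +y 94.01636820750642
pan [[0.5165735541291719, 0.20077967614006464], [0.6423725376316602, 0.2945333573969007], [0.7480045667831128, 0.15489723211732653], [0.6206788479307049, 0.05881807699070385]] [0.6319 0.1773 0.022 ] [np.float64(0.157), np.float64(0.175), np.float64(0.16), np.float64(0.176)]
-52.89319914255522
pan [[0.6294769956853336, 0.3033867308164661], [0.7322383914668901, 0.1566786302777422], [0.6057500563155379, 0.07118508232809312], [0.5015256083605503, 0.21092880963480054]] [0.6172 0.1855 0.022 ] [np.float64(0.179), np.float64(0.153), np.float64(0.174), np.float64(0.158)]
-145.94521375720902
hook [0.6251 0.1785 0.2   ] tip [0.6161 0.1715 0.216 ] posttop [0.7103 0.2313 0.205 ] foot [0.7166 0.2261 0.022 ]
gun rear (array([ 0.4739, -0.3496,  0.2743]), [np.float64(0.008113293072023752), np.float64(0.008113293072023877)]) barrel low [array([ 0.5349, -0.355 ,  0.12  ]), array([ 0.5331, -0.3506,  0.13  ])] rear [ 0.4658 -0.3521  0.27  ]
```

Emit:
move_arm(
  deltas=[1,0.02,-0.02,0.03,-8,1,0.04,-0.03,0.06,-16,1,0.06,-0.05,0.09,-24,1,0.08,-0.06,0.12,-32,1,0.091,-0.067,0.14,-40,1,0.091,-0.067,0.17,-48,1,0.091,-0.067,0.17,-56,1,0.091,-0.067,0.17,-64,1,0.091,-0.067,0.17,-72,1,0.091,-0.067,0.17,-78.5],
)

```text
t: 2.45
tool_pos: [0.4678, -0.1124, 0.1993]
tool_rot: [-2.146, -2.291, -0.0]
contact_force: [-0.5, 0.1, 0.1]
opening: 0.0851
```

Emit:
move_arm(
  deltas=[1,0,0,0,0,1,0,0,0,0],
)

```text
t: 2.65
tool_pos: [0.4674, -0.1137, 0.199]
tool_rot: [-2.151, -2.286, 0.0]
contact_force: [-0.4, 1.2, 0.1]
opening: 0.0854
```

Run:
```python
from h import *
o=get_obs();print(o["t"],o["tool_pos"],o["tool_rot"],o["q"])
snap("wrist","pics/w2.png",s=1.4)
```

```text
2.65 [ 0.4674 -0.1137  0.199 ] [-2.151  -2.2855  0.    ] [-0.3941 -0.2781  1.9744  0.0011  1.4481 -0.4549]
```

View pics/w2.png

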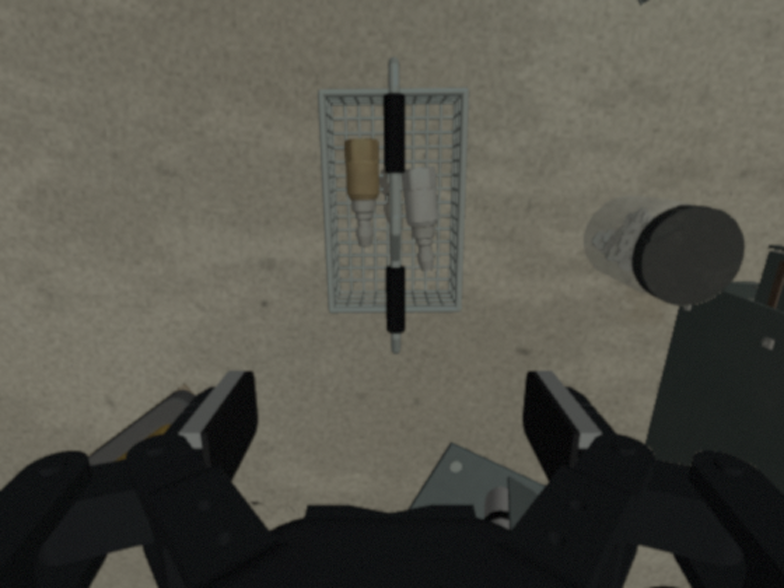

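The view shows the bail nearly vertical in the picture, with the near (right) sleeve centred at (396,299), the far one at (395,132), and both couplers inside.

```bash
cat >> h.py <<'E'
def totool(P,o=None):
    o=o or get_obs(); return R.from_rotvec(o["tool_rot"]).inv().apply(np.array(P)-o["tool_pos"])
def yaw(o=None):
    o=o or get_obs(); x=R.from_rotvec(o["tool_rot"]).as_matrix()[:,0]; return np.degrees(np.arctan2(x[1],x[0]))
E
python3 - <<'E'
from h import *
w=cam("wrist")
a=onz(w,395/1.4,132/1.4,.124);b=onz(w,396/1.4,299/1.4,.124);d=a-b
print(a,b,np.linalg.norm(d),np.degrees(np.arctan2(d[1],d[0])),yaw(),totool(b))
E
```

```text
[ 0.464  -0.0271  0.124 ] [ 0.4696 -0.1055  0.124 ] 0.07854328131644403 94.07915905232353 93.51972072283371 [0.0077 0.0027 0.075 ]
```

Emit:
move_arm(
  deltas=[1,0.008,0.003,0.02,-0.5,1,0.008,0.003,0.045,-0.5,1,0.008,0.003,0.069,-0.5,1,0.008,0.003,0.069,-0.5,-1,0.008,0.003,0.069,-0.5,-1,0.008,0.003,0.069,-0.5,-1,0.008,0.003,0.069,-0.5,-1,0.008,0.003,0.069,-0.5,-1,0.008,0.003,0.069,-0.5,-1,0.008,0.003,0.069,-0.5],
  force=90,
)

```text
t: 3.7
tool_pos: [0.47, -0.1052, 0.1304]
tool_rot: [-2.141, -2.296, -0.001]
contact_force: [0.5, -0.1, 0.3]
opening: 0.0001
```

Emit:
move_arm(
  deltas=[-1,0,0,0,0,-1,0,0,-0.01,0,-1,0,0,-0.02,0,-1,0,0,-0.03,0,-1,0,0,-0.04,0,-1,0,0,-0.05,0,-1,0,0,-0.06,0,-1,0,0,-0.08,0,-1,0,0,-0.1,0,-1,0,0,-0.1,0],
)

```text
t: 4.7
tool_pos: [0.4719, -0.106, 0.2343]
tool_rot: [2.14, 2.295, 0.004]
contact_force: [0.4, -1.2, -0.2]
opening: 0.0002
```

Run:
```python
from h import *
o=get_obs();print(o["t"],o["tool_pos"],o["tool_rot"],o["q"],o["contact_force"],o["wrist_torque"],o["opening"],yaw())
```

```text
4.7 [ 0.4719 -0.106   0.2343] [2.1398 2.2954 0.0042] [-0.3757 -0.3003  1.9332  0.0012  1.5044 -0.4459] [ 0.3923 -1.2127 -0.2103] [-0.0301 -0.046   0.0032] 0.0002330769774933023 94.01856136855999
```

Run:
```python
from h import *
snap("wrist","pics/w3.png",s=1.0)
s=cam("side"); a=get_image("side")[200:300,220:320,::-1]
b=cv2.imread("pics/w3.png")
a=cv2.resize(a,(420,420),interpolation=2); cv2.imwrite("pics/w3m.png",cv2.resize(np.hstack([b,a]),None,fx=.8,fy=.8))
```

```text
(no output)
```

View pics/w3m.png

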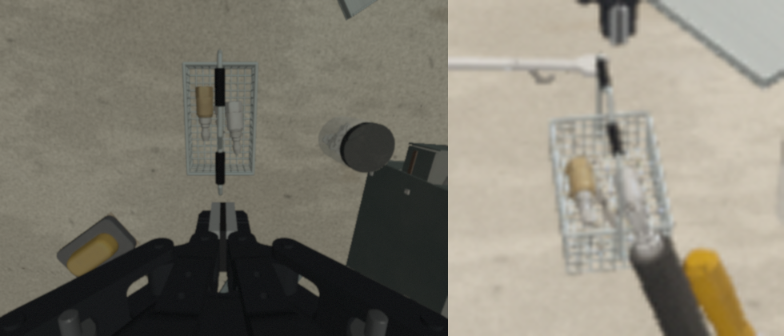

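Run:
```python
from h import *
s=cam("side");w=cam("wrist");f=lambda p:(448+(p[0]-220)*3.36,(p[1]-200)*3.36)
for P in([.4696,-.1055,.124],[.464,-.0271,.124]): print(f(proj(s,P)),proj(w,P)*.8)
o=get_obs();T=R.from_rotvec(o["tool_rot"])
for z in(.006,.025): 
    P=o["tool_pos"]+T.apply([0,0,z]);print(f(proj(s,P)),proj(w,P)*.8)
```

```text
(np.float64(610.6918911523566), np.float64(137.3603298128785)) [222.4577 169.564 ]
(np.float64(598.7753587175745), np.float64(71.82360683423708)) [222.3519  87.1196]
(np.float64(612.1430160283384), np.float64(42.73582372696142)) [223.4338 213.7674]
(np.float64(612.0148756731271), np.float64(61.3131890543709)) [223.3521 201.7   ]
```

Emit:
move_arm(
  deltas=[1,0.001,-0.002,0,0,1,0.001,-0.002,0,0,1,0.001,-0.002,0,0,1,0.001,-0.002,0,0,1,0.001,-0.002,0.02,0,1,0.001,-0.002,0.05,0,1,0.001,-0.002,0.08,0,1,0.001,-0.002,0.11,0,1,0.001,-0.002,0.119,0,1,0.001,-0.002,0.119,0],
)

```text
t: 5.8
tool_pos: [0.467, -0.1039, 0.1101]
tool_rot: [-2.139, -2.294, 0.001]
contact_force: [0.2, -0.1, 0.3]
opening: 0.0854
```

Emit:
move_arm(
  deltas=[-1,0,0,0.002,0,-1,0,0,0.002,0,-1,0,0,0.002,0,-1,0,0,0.002,0,-1,0,0,0.002,0,-1,0,0,0.002,0,-1,0,0,0.002,0],
  force=90,
)

```text
t: 6.5
tool_pos: [0.4678, -0.1041, 0.1089]
tool_rot: [-2.14, -2.295, -0.0]
contact_force: [1.7, -0.6, 2.3]
opening: 0.0066
```

Emit:
move_arm(
  deltas=[-1,0,0,0,0,-1,0,0,0,0],
)

```text
t: 6.7
tool_pos: [0.4678, -0.1041, 0.1089]
tool_rot: [-2.14, -2.295, -0.0]
contact_force: [0.2, 0.9, 1.3]
opening: 0.0073
```

Run:
```python
from h import *
o=get_obs();print(o["t"],o["tool_pos"],o["contact_force"],o["wrist_torque"],o["opening"],yaw())
b=get_image("wrist")[150:420,130:430,::-1]; a=get_image("side")[190:290,215:315,::-1]
cv2.imwrite("pics/w4.png",np.hstack([cv2.resize(b,(444,400),interpolation=2),cv2.resize(a,(400,400),interpolation=2)])[:, :800])
s=cam("side");print((proj(s,o["tool_pos"]-[0,0,.025])-[215,190])*4)
```

```text
6.7 [ 0.4678 -0.1041  0.1089] [0.2399 0.8909 1.3387] [ 0.0091 -0.119  -0.0273] 0.007336013642749956 94.01441505648651
[210.7244 243.8976]
```

View pics/w4.png

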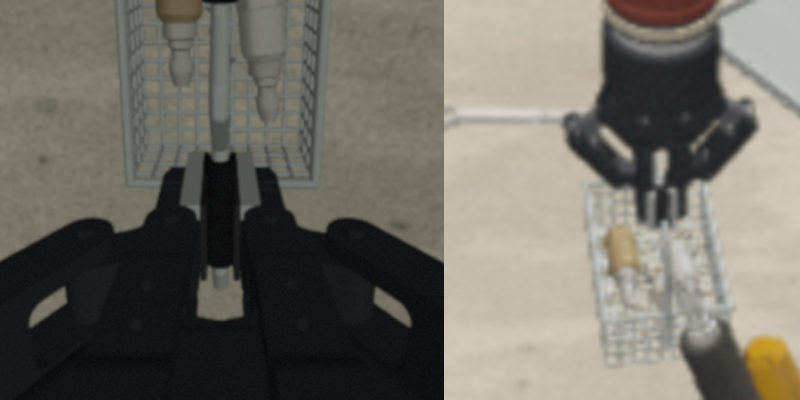

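The sleeve is now between the pads. The fingertips show about 15–20 mm higher than the nominal reach, which explains the first miss. Next I lift the basket.

Emit:
move_arm(
  deltas=[-1,0,0,0,0,-1,0,0,-0.01,0,-1,0,0,-0.02,0,-1,0,0,-0.04,0,-1,0,0,-0.06,0,-1,0,0,-0.08,0,-1,0,0,-0.1,0,-1,0,0,-0.12,0,-1,0,0,-0.12,0,-1,0,0,-0.12,0],
  force=115,
)

```text
t: 7.8
tool_pos: [0.4679, -0.1044, 0.2288]
tool_rot: [-2.14, -2.296, -0.0]
contact_force: [0.2, 0.3, -4.2]
opening: 0.0061
```

Run:
```python
from h import *
o=get_obs();print(o["t"],o["tool_pos"],o["contact_force"],o["wrist_torque"],o["opening"],yaw(),o["q"])
cv2.imwrite("pics/w5w.png",get_image("wrist")[:,:,::-1])
cv2.imwrite("pics/w5s.png",get_image("side")[:,:,::-1])
b=cv2.imread("pics/w5w.png");a=cv2.imread("pics/w5s.png")[130:270,215:355]
cv2.imwrite("pics/w5.png",np.hstack([cv2.resize(b,(400,300)),cv2.resize(a,(400,400),interpolation=2)[:300]]))
```

```text
7.8 [ 0.4679 -0.1044  0.2288] [ 0.173   0.3126 -4.1769] [-0.1884  0.004   0.1013] 0.006077414370034628 94.01491044619821 [-0.3757 -0.3031  1.9444  0.0013  1.503  -0.4459]
```

View pics/w5.png

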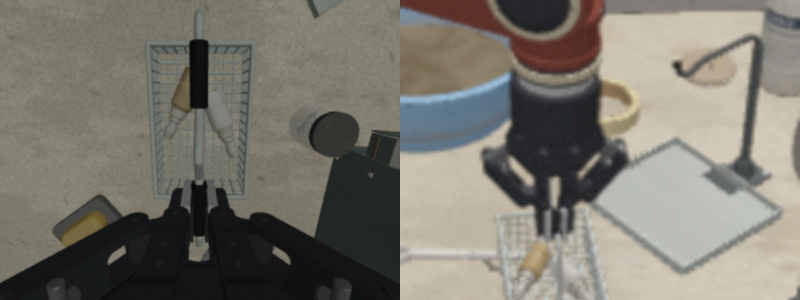

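Run:
```python
from h import *
o=get_obs();c=cam("wrist",o);T=R.from_rotvec(o["tool_rot"])
for th in np.radians([-15,-10,-5,0,5,10,15]):
    p=np.array([-.0014+.078*np.cos(th),-.0018,-.015+.078*np.sin(th)])
    print(np.degrees(th).round(),proj(c,o["tool_pos"]+T.apply(p)))
```

```text
-15.0 [274.1575 109.4575]
-10.0 [274.3899 105.3903]
-5.0 [274.6061 103.5309]
0.0 [274.8056 103.5578]
5.0 [274.9888 105.1814]
10.0 [275.1563 108.1466]
15.0 [275.3089 112.2329]
```

Emit:
move_arm(
  deltas=[-1,0.01,0.005,0,-2,-1,0.03,0.018,0,-5,-1,0.05,0.03,0,-9,-1,0.07,0.045,0,-13,-1,0.09,0.06,0,-17,-1,0.115,0.075,0,-21,-1,0.14,0.09,0,-25,-1,0.16,0.102,0,-29,-1,0.172,0.11,0,-31,-1,0.177,0.113,0,-32],
)

```text
t: 8.9
tool_pos: [0.5675, 0.0818, 0.2262]
tool_rot: [-1.419, -2.795, -0.0]
contact_force: [-0.3, -0.0, -3.8]
opening: 0.0061
```

Emit:
move_arm(
  deltas=[-1,0,0,0,0,-1,0,0,0,0,-1,0,0,0,0],
)

```text
t: 9.2
tool_pos: [0.5672, 0.0811, 0.226]
tool_rot: [-1.42, -2.793, 0.001]
contact_force: [0.6, 0.3, -3.3]
opening: 0.0062
```

Run:
```python
from h import *
o=get_obs();print(o["t"],o["tool_pos"],o["contact_force"],o["opening"],yaw(),o["q"])
im=get_image("wrist")[:,:,::-1]
a=get_image("side")[125:245,250:360,::-1]
cv2.imwrite("pics/w6w.png",im)
cv2.imwrite("pics/w6.png",np.hstack([cv2.resize(im[:315],(800,450),interpolation=2)[:, :]]))
cv2.imwrite("pics/w6s.png",cv2.resize(a,None,fx=5,fy=5,interpolation=2))
```

```text
9.2 [0.5672 0.0811 0.226 ] [ 0.619   0.3361 -3.3417] 0.006191067942756462 126.10468246665178 [ 0.0105 -0.0618  1.7389  0.0033  1.4717 -0.62  ]
```

View pics/w6.png

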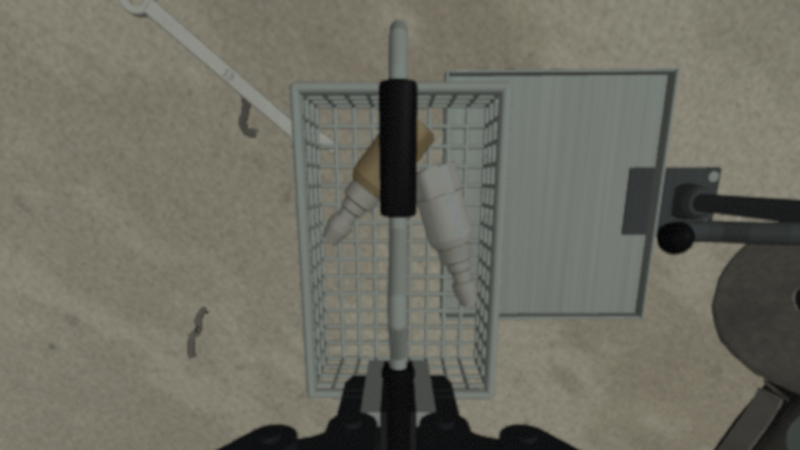

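The wrist view shows the hook's ball tip at (676,238) in the 1.43x picture, with the pan edges parallel to the picture, so the yaw is right. The bail is vertical at u=398, and both couplers are inside.

Run:
```python
from h import *
k=800/560
o=get_obs();c=cam("wrist",o)
W=lambda u,v,z:onz(c,u/k,v/k,z)
t=W(676,238,.2145);print("tip",t)
P=[W(447,72,.022),W(677,70,.022),W(641,316,.022)]
for a,b in((0,1),(1,2)):
    e=P[b]-P[a];print(np.linalg.norm(e),np.degrees(np.arctan2(e[1],e[0])))
# sleeve left assuming level z
sl=W(398,148,o["tool_pos"][2]+.015);print("left sleeve tool",totool(sl))
y=np.radians(36.);x=np.array([np.cos(y),np.sin(y),0])
seat=t+.02*x;print("seat",seat,"in tool",totool([*seat[:2],.2]),"tip tool",totool(t))
s=cam("side");print("side proj of tip, seat",proj(s,t),proj(s,[*seat[:2],.2]))
```

```text
tip [0.6126 0.1757 0.2145]
0.1569075747567656 36.51697175954692
0.17582130997039214 -53.67901806357695
left sleeve tool [ 0.0768  0.     -0.0145]
seat [0.6288 0.1874 0.2145] in tool [0.0495 0.1124 0.0263] tip tool [0.0496 0.0923 0.0118]
side proj of tip, seat [310.6674 152.3263] [315.1686 153.9675]
```

Emit:
move_arm(
  deltas=[-1,0.004,0.01,0,0,-1,0.008,0.025,0,0,-1,0.012,0.04,0,0,-1,0.012,0.055,0,0,-1,0.012,0.07,0,0,-1,0.012,0.085,0,0,-1,0.012,0.1,0,0,-1,0.012,0.108,0,0,-1,0.012,0.112,0,0,-1,0.012,0.112,0,0],
)

```text
t: 10.3
tool_pos: [0.651, 0.1573, 0.2256]
tool_rot: [-1.42, -2.794, 0.001]
contact_force: [-0.5, -0.8, -2.8]
opening: 0.0062
```

Run:
```python
from h import *
o=get_obs();print(o["t"],o["tool_pos"],o["contact_force"],o["opening"],yaw(),totool([.6288,.1874,.2]))
im=get_image("wrist")[:300,130:430,::-1]
a=get_image("side")[110:230,250:370,::-1]
cv2.imwrite("pics/w7.png",np.hstack([cv2.resize(im,(400,400),interpolation=2),cv2.resize(a,(400,400),interpolation=2)]))
```

```text
10.3 [0.651  0.1573 0.2256] [-0.5179 -0.8226 -2.7774] 0.006160444796449849 126.12755311500227 [ 0.0372 -0.0001  0.0259]
```

View pics/w7.png

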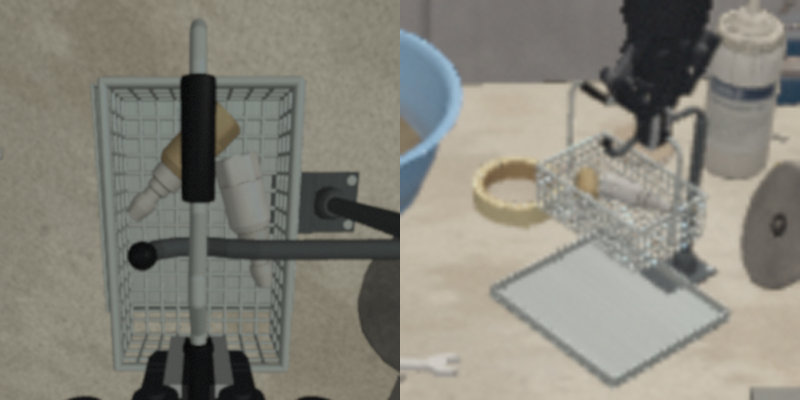

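Picture 10 of 12: the bail crosses above the hook bar between the ball tip (142,256) and the arm, as computed. I lower it next.

Emit:
move_arm(
  deltas=[-1,0,0,0.01,0,-1,0,0,0.02,0,-1,0,0,0.03,0,-1,0,0,0.037,0,-1,0,0,0.042,0,-1,0,0,0.046,0,-1,0,0,0.048,0,-1,0,0,0.048,0],
)

```text
t: 11.2
tool_pos: [0.6502, 0.1569, 0.1777]
tool_rot: [-1.42, -2.793, 0.001]
contact_force: [0.1, -0.2, -3.6]
opening: 0.0061
```

Emit:
move_arm(
  deltas=[-1,0,0,0.002,0,-1,0,0,0.004,0,-1,0,0,0.004,0],
)

```text
t: 11.5
tool_pos: [0.65, 0.1569, 0.1735]
tool_rot: [-1.42, -2.793, 0.001]
contact_force: [0.1, -0.3, -3.3]
opening: 0.0059
```

Emit:
move_arm(
  deltas=[-1,0,0,0.002,0,-1,0,0,0.004,0,-1,0,0,0.004,0],
)

```text
t: 11.8
tool_pos: [0.6504, 0.1575, 0.1706]
tool_rot: [-1.42, -2.794, -0.001]
contact_force: [-1.9, 2.3, 2.2]
opening: 0.0065
```

Emit:
move_arm(
  deltas=[-1,0,0,-0.001,0,-0.7,0,0,-0.001,0,-0.5,0,0,-0.001,0,0,0,0,-0.001,0,0,0,0,-0.001,0,0,0,0,-0.001,0],
  force=30,
)

```text
t: 12.4
tool_pos: [0.6505, 0.1574, 0.1717]
tool_rot: [-1.42, -2.794, -0.001]
contact_force: [0.6, 0.5, 0.9]
opening: 0.0422
```

Emit:
move_arm(
  deltas=[0,0,0,-0.01,0,0,0,0,-0.03,0,0,0,0,-0.05,0,0,0,0,-0.08,0,0,0,0,-0.11,0,0,0,0,-0.14,0,0,0,0,-0.17,0,0,0,0,-0.19,0,0,0,0,-0.19,0],
)

```text
t: 13.3
tool_pos: [0.6529, 0.1568, 0.3676]
tool_rot: [-1.423, -2.8, -0.009]
contact_force: [0.5, -0.2, 1.1]
opening: 0.0425
```

Run:
```python
from h import *
o=get_obs();print(o["t"],o["tool_pos"],o["tool_rot"],o["contact_force"],o["opening"],yaw(),o["q"])
im=get_image("wrist")[:,:,::-1];cv2.imwrite("pics/w8w.png",im)
a=get_image("side")[:,:,::-1];cv2.imwrite("pics/w8s.png",a)
a=a[120:400,240:370]
cv2.imwrite("pics/w8.png",np.hstack([cv2.resize(im[:300,80:480],(480,360),interpolation=2),cv2.resize(a[:145],(320,360),interpolation=2)]))
```

```text
13.3 [0.6529 0.1568 0.3676] [-1.4234 -2.8003 -0.0091] [ 0.4532 -0.1616  1.0964] 0.042544670038793586 126.11114201382493 [ 0.1229  0.1157  1.3258  0.005   1.6971 -0.5068]
```

View pics/w8.png

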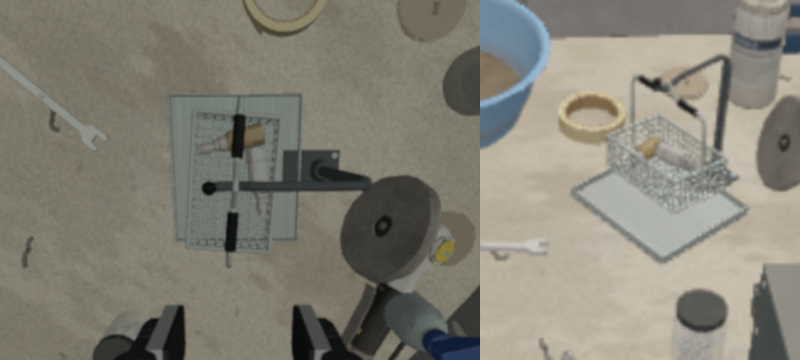

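Picture 11: the basket hangs on the hook with both couplers inside. One view is left, so I compute the gun pose from the earlier pictures.

Run:
```python
from h import *
# w1 camera pose
o=dict(tool_pos=np.array([.3989,-.1973,.3697]),tool_rot=np.array([-3.1115,-.4218,.0005]))
w=cam("wrist",o);s=cam("side")
from scipy.optimize import least_squares
obs=[(193,697/1.4,253/1.4),(159,675/1.4,222/1.4),(0,617/1.4,142/1.4)]
def pt(p,L): 
    l=p[3]; return np.array([p[0],p[1],.107])+L/1000*np.array([np.cos(p[2])*np.sin(l),np.sin(p[2])*np.sin(l),np.cos(l)])
f=lambda p:np.concatenate([[ (proj(w,pt(p,L))-[u,v])[k] for L,u,v in obs for k in(0,1)],(p[3:]-.3)*30])
r=least_squares(f,[.537,-.36,2.8,.3]);p=r.x
print(p,np.degrees(p[2]),r.fun)
for L in(0,146,193): print(L,pt(p,L),proj(s,pt(p,L)))
```

```text
[ 0.5381 -0.3579  2.8632  0.3814] 164.0468851226414 [-0.1379 -0.7206  0.3885  0.6682 -0.3517  0.1882  2.4431]
0 [ 0.5381 -0.3579  0.107 ] [303.7158 320.7859]
146 [ 0.4859 -0.3429  0.2425] [282.2235 278.4353]
193 [ 0.469  -0.3381  0.2861] [274.579  263.3718]
```

Run:
```python
from h import *
K=camera_params("wrist");M=K["camera_matrix"];E=K["tool_from_camera"]
for z in(-.005,.005,.015,.025): print(z,proj((M,E),[.011,0,z]),proj((M,E),[.011,.0425,z-.0]))
im=cv2.imread("pics/w3.png",0); print(im[240:275,270:286:2])
b=cv2.imread("pics/w8s.png"); s=cam("side"); P=get_obs()["tool_pos"]; print([proj(s,P-[0,0,z]) for z in(-.05,0,.025)])
```

```text
-0.005 [278.5262 256.2359] [371.4401 256.249 ]
0.005 [278.514  247.8444] [365.7281 247.8565]
0.015 [278.5032 240.4229] [360.6764 240.4341]
0.025 [278.4936 233.8125] [356.1767 233.8228]
[[117 100  89 100 103 109 110 114]
 [116 104  88  98 103 113 114 112]
 [116 108  88  93 104 114 114 110]
 [117 111  90  92 110 116 114 111]
 [118 115 101 103 117 114 114 112]
 [119 116 110 113 118 112 114 113]
 [120 116 111 115 116 111 114 113]
 [118 117 114 115 115 112 115 114]
 [115 117 117 118 116 115 114 113]
 [113 116 116 117 116 119 112 109]
 [114 115 115 115 116 118 114 106]
 [114 113 112 110 110 111 111 105]
 [105 104 101  91  90  91  99 100]
 [ 91  90  82  52  49  48  73  90]
 [ 86  85  77  26  20  23  64  86]
 [ 86  86  76  25  12  20  63  86]
 [ 87  86  76  27  17  19  63  87]
 [ 85  86  76  27  17  21  64  87]
 [ 86  85  76  25  19  20  63  86]
 [ 86  86  75  25  18  20  63  85]
 [ 86  85  73  19  13  19  61  86]
 [ 86  86  73  20  15  18  60  87]
 [ 86  85  74  20  17  19  58  85]
 [ 86  87  73  23  17  19  58  85]
 [ 85  86  73  20  17  17  57  86]
 [ 86  86  74  22  14  17  57  87]
 [ 85  86  74  20  17  20  58  86]
 [ 85  86  74  20  15  17  57  86]
 [ 87  86  73  20  16  15  58  86]
 [ 86  86  72  22  16  20  57  86]
 [ 86  85  72  20  15  17  55  85]
 [ 86  86  71  18  16  17  53  85]
 [ 86  85  72  19  17  17  54  86]
 [ 86  86  72  19  13  17  54  87]
 [ 86  86  72  20  16  15  53  86]]
[array([330.1407,  95.5077]), array([328.5783, 111.7991]), array([327.8252, 119.6523])]
```

Emit:
move_arm(
  deltas=[0.2,-0.02,-0.02,-0.01,8,0.2,-0.05,-0.06,-0.02,16,0.2,-0.08,-0.11,-0.02,24,0.2,-0.11,-0.15,-0.02,32,0.2,-0.14,-0.2,-0.02,40,0.2,-0.17,-0.24,-0.02,48,0.2,-0.2,-0.28,-0.02,56,0.2,-0.23,-0.32,-0.02,64,0.2,-0.26,-0.36,-0.02,72,0.2,-0.28,-0.4,-0.02,80],
)

```text
t: 14.4
tool_pos: [0.4972, -0.296, 0.378]
tool_rot: [-2.885, -1.218, 0.008]
contact_force: [0.8, -0.0, -0.1]
opening: 0.0509
```

Run:
```python
from h import *
o=get_obs();print(o["t"],o["tool_pos"],o["tool_rot"],o["opening"],yaw(),o["q"],totool([.489,-.344,.33]))
```

```text
14.4 [ 0.4972 -0.296   0.378 ] [-2.8854 -1.2182  0.0081] 0.050856917488354324 45.77985405114265 [-0.6656 -0.0949  1.5211  0.0001  1.7263  0.1063] [-0.0401  0.0281  0.0478]
```

Emit:
move_arm(
  deltas=[0.2,-0.01,0.01,0.005,8,0.2,-0.02,0.02,0.01,16,0.2,-0.03,0.025,0.018,24,0.2,-0.04,0.028,0.018,32,0.2,-0.04,0.028,0.018,40,0.2,-0.04,0.028,0.018,48,0.2,-0.04,0.028,0.018,56,0.2,-0.04,0.028,0.018,62.8,0.2,-0.04,0.028,0.018,62.8,0.2,-0.04,0.028,0.018,62.8],
)

```text
t: 15.4
tool_pos: [0.4889, -0.3437, 0.358]
tool_rot: [-3.101, 0.46, 0.018]
contact_force: [-0.6, 0.1, 0.6]
opening: 0.0516
```

Run:
```python
from h import *
o=get_obs();print(o["t"],o["tool_pos"],o["tool_rot"],o["opening"],yaw(),o["q"])
cv2.imwrite("pics/w9.png",get_image("wrist")[:,:,::-1])
im=cv2.imread("pics/w9.png")
g=cv2.cvtColor(im,cv2.COLOR_BGR2GRAY)
# coarse text map
m=cv2.resize(g,(70,52),interpolation=cv2.INTER_AREA)
for r in m[:40]: print("".join(" .:-=+*#%@"[min(9,int(v)*10//200)] for v in r))
```

```text
15.4 [ 0.4889 -0.3437  0.358 ] [-3.1005  0.46    0.0183] 0.05162670281177421 -16.874640107517184 [-0.737  -0.0467  1.5077 -0.0006  1.6942  1.1283]
===========--:...........-**+****************+==++++***+++++++++++++++
=========-:...........::.:+*++***************+==+++++**++++++=++++++++
======-:..................=+++***************+==++++++++++++++++++++++
===-:...................::=++****************+=+++++++++++++++++++++++
=-:...................:-++++*****************++++++++++++++*++++++++++
:..................:-+++**++**+*+*************+++++++++++++*++++++++++
:...............:-+**++*+++***++++=+**********+++++++++++++*+++++*++++
:::...:......:-+******+++++****+*+************+++++++++++++++++++*++++
=-:-=++=-::-=+*****++**++*+***+++*************++*++++++**++++++++*++++
************++*+****+**+****+++++*************++*+++++***++++*+++***++
*********+**+++******++++***+======+++********++++++++**+++++++*****++
***+==+++++*+++******++++++*===============+***+++++++**++++++++****++
**+:::::++++++++****+*++++++----==========+=***+++++++***+++++++***+++
**=::::::+==+*++**+**+*++++-::
[... 1186 characters left out ...]
++**++*++***++*+++******++=++************++===-==--+++++++===
+*++++++++++*++++++******++=*****+++*****+=+******++=======:=+++++====
++**+++++++++**++++**+**+=-.+***+--+***+*=.-+******+==-==++:===++=====
+++*++++++++++**++++***=.-: +***---:=+***= -::+****+=====+=:=+=====++=
+++*+=++++++++***+++***.:-. +**=------=**- .-.-*****=====++:=+========
++++*=+++++++++**+++**-.-:  +**--+=-----+-  -: =****+======:==+=======
++++*++++++++++**++*+=..=:  +**+-+++=---+-  -- .=***+======:=+=+==+===
+++++*+*++++++=-++++... :: .*****==+++-=++ .-. . -+*+---===:+==++=====
+++++*+**+++-.  .=-:     . -******+===-+++...    .-==   .-=:===+======
+++++**+**+.             . =********+=+**+-.         . .  .:========++
```

Run:
```python
from h import *
g=cv2.imread("pics/w9.png",0)
for v in range(136,252,8):
    r=np.where(g[v,255:315]<55)[0]+255
    print(v,(r.min(),r.max(),(r.min()+r.max())/2) if len(r) else None)
for v in range(208,256,6): print(v,g[v,262:304:3])
c=cam("wrist")
for z,L in((.107,0),(.2465,146),(.259,159),(.291,193)):
    for lean in(.3,.36):
        h=L/1000*np.sin(lean);a=np.radians(164); P=np.array([.5381+h*np.cos(a),-.3579+h*np.sin(a),.107+L/1000*np.cos(lean)]);print(L,lean,proj(c,P),totool(P))
```

```text
136 (np.int64(277), np.int64(296), np.float64(286.5))
144 (np.int64(274), np.int64(298), np.float64(286.0))
152 (np.int64(273), np.int64(298), np.float64(285.5))
160 (np.int64(272), np.int64(298), np.float64(285.0))
168 (np.int64(271), np.int64(298), np.float64(284.5))
176 (np.int64(270), np.int64(298), np.float64(284.0))
184 (np.int64(269), np.int64(298), np.float64(283.5))
192 (np.int64(268), np.int64(298), np.float64(283.0))
200 (np.int64(266), np.int64(299), np.float64(282.5))
208 (np.int64(265), np.int64(299), np.float64(282.0))
216 (np.int64(264), np.int64(299), np.float64(281.5))
224 (np.int64(264), np.int64(299), np.float64(281.5))
232 (np.int64(268), np.int64(295), np.float64(281.5))
240 None
248 None
208 [114  46  33  35  39  39  36  37  31  31  28  25  28 118]
214 [108  34  36  35  39  40  37  38  37  35  34  26  26 113]
220 [100  38  42  59  99 102  96  85  72  62  51  37  31 114]
226 [107  41  50 111 129 122 105 105 121 105  57  43  37 120]
232 [123 113  50 116 126 124 104 102  96  94  52  47 116 118]
238 [122 121 125 122 109 102  92  79  78 111 118 119 120  97]
244 [115 119 116 117 115 112 101  88  82 115 119 122 120 117]
250 [124 122 118 119 118 114 101  85  91 118 125 127 126 121]
0 0.3 [278.9452 133.1825] [0.0541 0.0005 0.2508]
0 0.36 [278.9452 133.1825] [0.0541 0.0005 0.2508]
146 0.3 [279.2675 197.3572] [0.0093 0.0005 0.1118]
146 0.36 [279.4222 206.2905] [0.001  0.0006 0.1148]
159 0.3 [279.3114 206.1036] [0.0053 0.0005 0.0994]
159 0.36 [279.4858 216.0364] [-0.0037  0.0006  0.1026]
193 0.3 [279.4466 233.0266] [-0.0051  0.0004  0.0671]
193 0.36 [279.6794 245.7173] [-0.016   0.0006  0.071 ]
```

Emit:
move_arm(
  deltas=[0.2,-0.002,0.003,0,6,0.2,-0.002,0.003,0,6,0.2,-0.002,0.003,0.03,6,0.2,-0.002,0.003,0.06,6,0.2,-0.002,0.003,0.08,6,0.2,-0.002,0.003,0.09,6,0.2,-0.002,0.003,0.1,6,0.2,-0.002,0.003,0.105,6,0.2,-0.002,0.003,0.11,6,0.2,-0.002,0.003,0.11,6],
)

```text
t: 16.45
tool_pos: [0.4852, -0.3452, 0.2485]
tool_rot: [-3.073, 0.622, 0.018]
contact_force: [-0.4, -0.1, 0.3]
opening: 0.0514
```

Emit:
move_arm(
  deltas=[0.2,0,0,0.004,0,0.2,0,0,0.008,0,0.2,0,0,0.012,0,0.2,0,0,0.012,0],
)

```text
t: 16.85
tool_pos: [0.4848, -0.3449, 0.2356]
tool_rot: [-3.073, 0.622, 0.019]
contact_force: [-0.0, -0.2, -0.9]
opening: 0.0513
```

Emit:
move_arm(
  deltas=[0.2,0,0,0.003,0,0.2,0,0,0.006,0,0.2,0,0,0.007,0,0.2,0,0,0.007,0],
)

```text
t: 17.25
tool_pos: [0.4846, -0.3447, 0.2283]
tool_rot: [-3.072, 0.622, 0.02]
contact_force: [0.3, -0.2, -0.3]
opening: 0.0512
```

Emit:
move_arm(
  deltas=[-1,0,0,0,0,-1,0,0,0,0,-1,0,0,0,0,-1,0,0,0,0,-1,0,0,0,0,-1,0,0,0,0],
  force=60,
)

```text
t: 17.85
tool_pos: [0.4846, -0.3449, 0.2286]
tool_rot: [-3.073, 0.622, 0.02]
contact_force: [-1.5, -1.2, 1.9]
opening: 0.0292
```

Emit:
move_arm(
  deltas=[-1,-0.003,0,-0.01,0,-1,-0.006,0,-0.02,0,-1,-0.009,0,-0.03,0,-1,-0.013,0,-0.045,0,-1,-0.018,0,-0.06,0,-1,-0.024,0,-0.08,0,-1,-0.03,0,-0.1,0,-1,-0.036,0,-0.12,0,-1,-0.042,0,-0.14,0,-1,-0.042,0,-0.14,0],
)

```text
t: 18.85
tool_pos: [0.4478, -0.3305, 0.3747]
tool_rot: [-3.077, 0.623, 0.009]
contact_force: [0.3, -0.6, -1.6]
opening: 0.0287
```

Run:
```python
from h import *
o=get_obs();print(o["t"],o["tool_pos"],o["tool_rot"],o["contact_force"],o["wrist_torque"],o["opening"],yaw(),o["q"])
cv2.imwrite("pics/w10.png",get_image("wrist")[:,:,::-1]);cv2.imwrite("pics/w10s.png",get_image("side")[:,:,::-1])
g=cv2.imread("pics/w10.png",0)
m=cv2.resize(g,(70,52),interpolation=cv2.INTER_AREA)
for r in m[:42,12:58]: print("".join(" .:-=+*#%@"[min(9,int(v)*10//200)] for v in r))
```

```text
18.85 [ 0.4478 -0.3305  0.3747] [-3.0772  0.6232  0.0087] [ 0.2555 -0.5796 -1.6091] [-0.0152  0.0138 -0.007 ] 0.02869234126241134 -22.897908686788668 [-0.7688 -0.1509  1.5777 -0.0014  1.7205  1.2015]
::::::::::::=*******************++++++********
:::::::::::=********************+++++++++*****
:::::::::=********+*************++***++++*****
:::::::=***********++************+**++++++****
:::::=***************************+**+**++*****
.::+*****************************+*****+******
:=****************+***************+***++******
***************++============++***+**+++******
***************=+============++***+++++*******
**************=-:--------------***++++********
**************-----=-----------=***+++++*****+
**************-=:=:===-====-+===***++**+****++
**************==-=-=== .+===+=++****+*****++++
***************=--===+-=+==++#******+***+*++++
**************+=--====--====++******++*+++++++
*******+******+=--====:.====++*******+*+++++=+
**************++-=+++=:.=+++++*******+*++++==+
**************++=+***::..************+++++++++
**************+++***+.:..+************++++=+++
*******
[... 373 characters left out ...]
***************=.::...+*************+===-+
*******************=:::...=**************=====
*******************-::....=**************+====
*******************:::....-**************+====
*****************=-:::.....-=*************====
***************+=-..::.....:--************+===
**************+.:- .::......-.:***********+===
**************-.-: .::......-:.+***********++=
**************..-:..::..... -- :***********++=
************+.  :-..:::.....=.  :**********+++
*****=:..-*+: .  ...::::.....  . -**:..:+***++
***+: .. ..      ..::-=--:...     ... . .-**++
**-.             ..:=++=--:..       ..    .+++
+:       ..      .-:+***+-::.     ......    :=
.      ....      :++**+=+=+=.     .......    .
```

Run:
```python
from h import *
o1=dict(tool_pos=np.array([.3989,-.1973,.3697]),tool_rot=np.array([-3.1115,-.4218,.0005]))
w=cam("wrist",o1);print("spanner",onz(w,115/1.4,85/1.4,.005),onz(w,92/1.4,232/1.4,.005))
c=cam("wrist");o=get_obs();T=R.from_rotvec(o["tool_rot"])
for th in(.26,.3,.34,.38):
    f=lambda L,off=0:proj(c,o["tool_pos"]+T.apply([L*np.sin(th)+off*np.cos(th),0,-.0165+L*np.cos(th)-off*np.sin(th)]))
    print(th,"shoulder",f(.146),"front edge",f(.146,.015),"tip",f(.232))
g=cv2.imread("pics/w10.png",0)
for v in range(80,200,6):
    print(v,g[v,258:302:3])
print(totool([.50,-.043,.30]),yaw())
```

```text
spanner [0.4689 0.1163 0.005 ] [0.3094 0.1256 0.005 ]
0.26 shoulder [278.6111 160.177 ] front edge [278.6236 142.4654] tip [278.5256 129.382 ]
0.3 shoulder [278.616  153.4594] front edge [278.6297 135.5768] tip [278.5305 120.5585]
0.34 shoulder [278.6214 146.69  ] front edge [278.6362 128.6184] tip [278.5359 111.5736]
0.38 shoulder [278.6272 139.8625] front edge [278.6433 121.5831] tip [278.5417 102.4087]
80 [62 62 61 61 61 50 49 52 50 53 60 60 61 60 61]
86 [80 81 84 75 79 48 67 79 60 52 69 80 85 86 87]
92 [ 89  89  89  54 138 114  67  51  83 133  96  59  90  90  90]
98 [ 88  88  87 135  44  15  18  16  14  18 106 113  91  92  92]
104 [ 89  88  94 132  72  17  18  12  16  36 124 126  89  90  91]
110 [ 89  89  89 101 135  96  94 102 116 134 131  91  89  91  90]
116 [87 89 88 90 88 89 51 33 28 86 92 92 91 90 90]
122 [88 88 89 88 88 75 34 30 26 47 90 90 89 90 91]
128 [88 88 89 88 87 44 36 35 30 25 83 90 92 91 90]
134 [128 121 121 106  46  41  40  36  36  32  33  74 115 113 111]
140 [131 130  54  38  41  42  40  37  35  32  30  29  30 128 135]
146 [125 109  34  39  42  42  41  38  38  33  30  29  25  71 127]
152 [129  77  38  38  43  42  40  38  33  32  32  30  24  43 126]
158 [126  53  36  40  43  42  40  37  34  33  31  30  29  29 122]
164 [127  36  35  43  43  43  40  38  35  33  32  31  30  25 122]
170 [113  37  40  44  44  43  43  41  37  34  31  29  27  23  88]
176 [81 37 41 48 45 44 41 36 35 35 31 31 30 27 63]
182 [54 37 39 44 43 41 40 38 37 36 33 32 27 25 42]
188 [37 37 37 43 41 41 39 38 35 33 31 30 31 24 26]
194 [35 38 40 43 44 43 40 38 36 32 31 31 27 26 22]
[-0.0624 -0.2845  0.0717] -22.88391969616706
```

Emit:
move_arm(
  deltas=[-1,-0.02,0,-0.04,0,-1,-0.05,0,-0.08,0,-1,-0.07,-0.03,-0.09,-6,-1,-0.07,-0.07,-0.09,-14,-1,-0.07,-0.11,-0.09,-22,-1,-0.07,-0.15,-0.09,-30,-1,-0.065,-0.19,-0.09,-38,-1,-0.062,-0.23,-0.09,-46,-1,-0.062,-0.265,-0.07,-54,-1,-0.062,-0.285,-0.03,-59],
)

```text
t: 19.95
tool_pos: [0.5032, -0.0413, 0.4032]
tool_rot: [-2.976, -0.982, 0.003]
contact_force: [1.8, -0.1, -2.6]
opening: 0.0289
```

Emit:
move_arm(
  deltas=[-1,0,0,0,0,-1,0,0,0.02,0,-1,0,0,0.05,0,-1,0,0,0.07,0,-1,0,0,0.07,0],
)

```text
t: 20.45
tool_pos: [0.5014, -0.0411, 0.3297]
tool_rot: [-2.974, -0.978, 0.013]
contact_force: [0.6, 0.0, -2.7]
opening: 0.0291
```

Run:
```python
from h import *
o=get_obs();print(o["t"],o["tool_pos"],o["tool_rot"],o["contact_force"],o["wrist_torque"],o["opening"],yaw(),o["q"])
cv2.imwrite("pics/w11.png",get_image("wrist")[:,:,::-1])
g=cv2.imread("pics/w11.png",0)
for v in range(80,160,5): print(v,g[v,252:306:3])
```

```text
20.45 [ 0.5014 -0.0411  0.3297] [-2.9736 -0.9783  0.0125] [ 0.5972  0.0082 -2.7191] [-0.0607  0.0647 -0.015 ] 0.029116066605813926 36.4226718375968 [-0.2328 -0.2733  1.7553  0.0053  1.6722  0.7028]
80 [134 135 130 131 132 133 131 132 132 134 136 133 131 133 127 124 126 123]
85 [127 132 134 137 133 135 130 134 128 120 134 131 133 130 128 124 126 129]
90 [125 126 128 129 135 137 131 133 128 129 130 137 134 129 127 128 131 134]
95 [126 127 128 136 134 131 129 132 133 134 136 135 134 133 133 131 132 129]
100 [129 131 133 132 130 133 134 129 134 133 133 138 139 134 138 136 135 135]
105 [122 125 130 128 134 132 137 134 136 135 134 134 132 137 134 129 130 132]
110 [125 128 124 126 136 132 131 134 134 133 131 131 133 131 133 134 133 129]
115 [120 127 123 126 135 127 128 126  71  40  42 119 127 135 132 129 124 128]
120 [126 118 126 129 128 128 125 112  35  40  37  89 127 128 128 129 129 126]
125 [124 126 129 126 123 125 122  83  40  41  38  44 130 133 129 129 127 126]
130 [126 124 126 123 126 123 122  40  44  44  42  31 121 134 127 124 125 122]
135 [123 129 120 127 124  79  46  46  47  47  47  46  42  72 126 128 130 128]
140 [126 125 123 124  52  38  45  47  46  47  46  46  43  34  33 118 125 132]
145 [125 125 124 108  31  37  43  46  49  49  47  46  42  36  28  82 132 133]
150 [128 126 125  77  32  39  44  46  46  48  47  47  44  38  28  55 135 134]
155 [122 128 123  56  33  39  45  48  47  47  48  45  43  38  32  41 134 128]
```

Emit:
move_arm(
  deltas=[-1,0,0,0.03,0,-1,0,0,0.06,0,-1,0,0,0.09,0,-1,0,0,0.105,0,-1,0,0,0.112,0,-1,0,0,0.112,0,-1,0,0,0.112,0],
  force=60,
)

```text
t: 21.2
tool_pos: [0.5026, -0.0408, 0.2223]
tool_rot: [-2.977, -0.979, 0.003]
contact_force: [0.4, 0.2, -2.7]
opening: 0.0289
```

Emit:
move_arm(
  deltas=[-1,0,0,0.003,0,-1,0,0,0.006,0,-1,0,0,0.006,0],
  force=25,
)

```text
t: 21.5
tool_pos: [0.5026, -0.0407, 0.2164]
tool_rot: [-2.977, -0.98, 0.003]
contact_force: [0.4, 0.5, -2.9]
opening: 0.0291
```

Emit:
move_arm(
  deltas=[-1,0,0,0.003,0,-1,0,0,0.006,0,-1,0,0,0.006,0],
)

```text
t: 21.8
tool_pos: [0.5021, -0.0406, 0.2096]
tool_rot: [-2.976, -0.979, 0.005]
contact_force: [0.2, -0.2, -1.9]
opening: 0.0289
```

Emit:
move_arm(
  deltas=[-1,-0.005,0,0.003,0,-1,-0.012,0,0.007,0,-1,-0.019,0,0.01,0,-1,-0.028,0,0.015,0,-1,-0.038,0,0.02,0,-1,-0.038,0,0.02,0],
)

```text
t: 22.4
tool_pos: [0.4713, -0.0647, 0.1917]
tool_rot: [-2.98, -0.978, 0.002]
contact_force: [-2.2, -0.6, 7.9]
opening: 0.0287
```

Run:
```python
from h import *
o=get_obs();print(o["t"],o["tool_pos"],o["tool_rot"],o["contact_force"],o["wrist_torque"],o["opening"],yaw())
cv2.imwrite("pics/w12.png",get_image("wrist")[:,:,::-1])
g=cv2.imread("pics/w12.png",0)
for v in range(40,160,8): print(v,g[v,252:306:3])
```

```text
22.4 [ 0.4713 -0.0647  0.1917] [-2.98   -0.9783  0.0024] [-2.2245 -0.6492  7.923 ] [0.0962 0.1897 0.037 ] 0.028726825401978257 36.3484740749228
40 [129 132 130 130 132 125 129 132 129 135 134 131 128 125 127 128 132 131]
48 [129 129 132 131 126 129 131 131 134 129 128 132 136 134 128 135 135 134]
56 [129 130 127 132 132 134 134 130 131 130 128 133 129 132 133 130 121 126]
64 [133 131 127 126 128 132 133 124 132 130 126 132 128 129 130 130 132 130]
72 [132 133 124 129 121 124 125 124 124 122 123 124 124 131 131 131 129 121]
80 [125 125 124 123 117 117 121 117  75  69 117 123 124 122 129 123 127 127]
88 [119 122 122 120 120 121 123  55  40  40  42 122 129 131 127 126 126 124]
96 [123 121 122 122 116 120 106  37  43  40  36  86 127 129 129 120 119 123]
104 [120 122 122 122 123 121  51  39  43  42  38  38 127 130 131 126 124 125]
112 [126 126 126 115  53  42  46  47  47  47  47  43  38  41 116 120 120 125]
120 [121 121 109  29  38  43  45  46  47  47  48  44  42  32  25  97 130 131]
128 [118 117  89  28  39  43  45  48  48  49  47  47  42  34  26  79 129 126]
136 [120 122  66  31  38  43  48  48  48  47  46  46  43  37  31  42 132 125]
144 [115 121  41  34  40  44  47  49  47  48  48  44  41  40  35  30 122 126]
152 [114 113  33  36  43  48  50  53  52  49  46  45  42  37  32  27  98 130]
```

Emit:
move_arm(
  deltas=[-1,-0.009,0,0.006,0,-1,-0.017,0,0.011,0,-1,-0.025,0,0.017,0,-1,-0.033,0,0.024,0,-1,-0.042,0,0.031,0,-1,-0.051,0,0.039,0,-1,-0.051,0,0.039,0],
  force=20,
)

```text
t: 23.15
tool_pos: [0.4288, -0.0973, 0.1547]
tool_rot: [-2.985, -0.978, 0.008]
contact_force: [-9.1, -4.9, 13.4]
opening: 0.0292
```

Emit:
move_arm(
  deltas=[-1,0,0,0,0,-1,0,0,0,0,-1,0,0,0,0],
  force=100,
)

```text
t: 23.45
tool_pos: [0.4289, -0.0982, 0.1556]
tool_rot: [2.984, 0.977, -0.008]
contact_force: [-2.3, -2.8, 6.3]
opening: 0.0278
```

Emit:
move_arm(
  deltas=[-1,0,0,-0.005,0,-1,0,0,-0.015,0,-1,0,0,-0.03,0,-1,0,0,-0.06,0,-1,0,0,-0.1,0,-1,0,0,-0.14,0,-1,0,0,-0.18,0,-1,0,0,-0.2,0,-1,0,0,-0.2,0,-1,0,0,-0.2,0],
)

```text
t: 24.45
tool_pos: [0.4295, -0.0976, 0.3553]
tool_rot: [2.984, 0.977, -0.008]
contact_force: [-0.4, -0.2, -4.1]
opening: 0.0284
```

Run:
```python
from h import *
o=get_obs();print(o["t"],o["tool_pos"],o["tool_rot"],o["contact_force"],o["wrist_torque"],o["opening"],yaw(),o["q"])
cv2.imwrite("pics/w13.png",get_image("wrist")[:,:,::-1]);cv2.imwrite("pics/s13.png",get_image("side")[:,:,::-1]);cv2.imwrite("pics/c13.png",get_image("scene")[:,:,::-1])
g=cv2.imread("pics/w13.png",0)
for v in range(8,160,8): print(v,g[v,252:306:3])
c=cam("wrist");T=R.from_rotvec(o["tool_rot"])
for th in(.7,.74,.78,.82,.86):
    f=lambda L,off=0:proj(c,o["tool_pos"]+T.apply([L*np.sin(th)+off*np.cos(th),0,-.0165+L*np.cos(th)-off*np.sin(th)]))
    print(th,"front edge",f(.146,.015),"tip",f(.232),f(.232,.009))
```

```text
24.45 [ 0.4295 -0.0976  0.3553] [ 2.9844  0.9773 -0.0084] [-0.4364 -0.2223 -4.069 ] [-0.0785  0.1289 -0.0139] 0.02839497391328205 36.26241030078506 [-0.3898 -0.4411  1.841  -0.0045  1.745   0.5473]
8 [133 130 132 135 133 134 134 134 123 122 135 135 133 127 128 124 132 131]
16 [136 133 135 137 134 134 124  42  47  45  62 133 131 124 129 139 136 136]
24 [129 136 133 134 133 134 106  43  46  44  35 123 132 136 137 130 134 134]
32 [129 136 131 134 132 129  57  44  48  48  37  91 137 133 133 137 133 129]
40 [126 124 135 135 131 124  35  45  49  48  40  44 135 137 134 131 131 128]
48 [123 127 131 127 124  96  36  47  49  47  42  30 118 129 130 128 126 129]
56 [129 129 123 126 122  58  38  47  47  48  45  33  78 132 129 127 125 123]
64 [128 125 127  69  43  50  52  54  55  52  50  49  45  37  61 122 128 126]
72 [126 118  34  37  46  49  53  55  52  52  51  49  46  39  33  29 126 128]
80 [127 106  31  40  44  50  52  53  54  55  54  51  47  41  33  28 115 138]
88 [126  77  32  38  48  50  51  52  52  53  52  52  48  42  33  24  85 127]
96 [122  62  33  41  48  50  52  53  51  53  53  50  47 
[... 211 characters left out ...]
56  54  55  52  51  48  44  40  31  28 123]
128 [108  38  40  45  51  53  56  58  56  55  54  50  47  44  38  32  23 107]
136 [93 34 40 46 53 54 56 55 55 54 53 52 49 47 41 33 27 93]
144 [72 36 43 45 51 56 57 58 56 54 55 53 51 47 43 37 27 68]
152 [58 35 41 45 50 52 54 55 54 53 53 53 51 48 43 37 28 45]
0.7 front edge [280.6542  61.1687] tip [280.4018  18.8287] [280.4418   6.9906]
0.74 front edge [280.6957  52.9685] tip [280.4434   6.7251] [280.4865  -5.6245]
0.78 front edge [280.7399  44.5891] tip [280.4882  -5.8979] [280.5348 -18.8178]
0.82 front edge [280.787   36.0163] tip [280.5365 -19.1002] [280.587  -32.6576]
0.86 front edge [280.8373  27.235 ] tip [280.5889 -32.9502] [280.6436 -47.2226]
```

Run:
```python
from h import *
from scipy.optimize import least_squares
P=camera_params("wrist");c=(P["camera_matrix"],P["tool_from_camera"])
def f(p,sh,tip):
    th,s=p; q=lambda L,off:proj(c,[(L-s)*np.sin(th)+off*np.cos(th),0,-.0165+(L-s)*np.cos(th)-off*np.sin(th)])[1]
    return [q(.146,.015)-sh,q(.232,.009)-tip]
def edge(fn):
    g=cv2.imread(fn,0).astype(float)
    a=g[:,276:284].mean(1); tip=np.argmax(a<90)+ (a[np.argmax(a<90)-1]-90)/(a[np.argmax(a<90)-1]-a[np.argmax(a<90)])-1
    # width per row
    w=[(g[v,240:320]<70).sum() for v in range(200)]
    d=[w[v+3]-w[v] for v in range(int(tip)+8,190)]; return tip,int(tip)+8+int(np.argmax(d))+1.5,w[int(tip):int(tip)+60:4]
for fn in("w11","w12","w13"):
    t,s,w=edge(f"pics/{fn}.png"); print(fn,t,s,w, least_squares(f,[.5,0],args=(s,t)).x)
```

```text
w11 112.83613445378151 134.5 [np.int64(0), np.int64(8), np.int64(10), np.int64(12), np.int64(14), np.int64(16), np.int64(26), np.int64(32), np.int64(34), np.int64(36), np.int64(37), np.int64(37), np.int64(39), np.int64(39), np.int64(40)] [ 0.2859 -0.0101]
w12 79.87425149700599 109.5 [np.int64(0), np.int64(8), np.int64(10), np.int64(12), np.int64(13), np.int64(15), np.int64(16), np.int64(18), np.int64(27), np.int64(33), np.int64(36), np.int64(38), np.int64(38), np.int64(39), np.int64(40)] [ 0.4257 -0.0087]
w13 10.093525179856115 60.5 [np.int64(3), np.int64(9), np.int64(11), np.int64(12), np.int64(13), np.int64(14), np.int64(15), np.int64(17), np.int64(18), np.int64(19), np.int64(20), np.int64(21), np.int64(22), np.int64(30), np.int64(36)] [ 0.6843 -0.0061]
```

Run:
```python
from h import *
o=get_obs();T=R.from_rotvec(o["tool_rot"])
for n,fn in(("side","s13"),("scene","c13")):
    c=cam(n)
    for th,s in((.684,-.006),(.78,0.0),(.6,-.006)):
        f=lambda L:proj(c,o["tool_pos"]+T.apply([(L-s)*np.sin(th),0,-.0165+(L-s)*np.cos(th)])).round(1)
        print(n,th,"grip",f(0),"shoulder",f(.146),"tip",f(.232))
    t=f(.15).astype(int); g=cv2.imread(f"pics/{fn}.png",0)
    x0,y0=t[0]-48,t[1]-40; print(x0,y0)
    for r in g[y0:y0+80:2,x0:x0+96]: print("".join(" .:-=+*#%@"[min(9,int(v)*10//200)] for v in r))
```

```text
side 0.684 grip [252.8 166. ] shoulder [280.9 188.4] tip [295.1 199.7]
side 0.78 grip [251.5 165. ] shoulder [283.  183.2] tip [298.9 192.4]
side 0.6 grip [252.7 166.1] shoulder [277.9 192.2] tip [290.6 205.4]
230 152
+++*+++++++=:.............:...........::::=#@@@@@@@@@@@@@@@@@@@@@@@@@@@%#*-:-=*#+::+#%%#+==*###%
+++*+******+-:::...:......:+*=.......::::-#@@@@@@@@@@@@@@@@@@@@@@@@@@@@#%@%#=:....:-++****#%%##%
+++++******#***+:........:-+=-:.........-*%@@@@%@@@@@@@@@@@@@@@@@@@@@@@#%@@@@%%+-===--+*#%%%%%%%
++++++*******##*====-::....:::.........:+%%%%%@@@@%@%#####%@@@@@@@@@@@%#%@@@@@@@@@@@@%**########
+++++++*********#%###+-..............:-+%%%@@@@%*+++++++++++++*#@@@@@@%#%@@@@@@@@@@@@@@@%#+-=*#%
+**##%%%%%##*++**##%*+=-:.........:=+#%%%%@@@%++++++++++++++++++*%@@@@%#%@@@@@@@@@@@@@@@@%+-..-+
%%%%#****+++++=*+*#*+=-=+=:....:=#%%%%%%%@@@%+=++*#%%%%%%%%#**+++*%@@%##%@@@@@@@@@@@@@@@@@@%%#=:
++++++++++++++=-====---=++:..::.:-+*%%%%%%@@@*#%%%%%%%%%%%%%%%#***%@@%##%%@@@@@@@@@@@@@@@@@@@@@%
+++++++++++++++=-::::::=++:..:..:::--=*#%%*%@@%@@@@@@@@@%%%%%%%%%@@%#%##%%@@@@@@@#%%@@@@@@@@@@@@
+++++++++
[... 6398 characters left out ...]
--:::-:-:--::::-:--::
@@@@@@@@@@@@@@@@@@%*-:-==--:----:::---:-:-::-:-:--:-:::--:--::--:::-::::::-::--::--::::.::::::::
%@@@@@@@@@@@@@@@@@@@*=-==--::-:::::::-:::-:-:::::-::::::::--::::-:--::::::-::::::-:::::::::::-::
@@@@@@@@@@@@@@@@@@@@@%#+=--:::::::::::::::::::::::::-::::::::::-::-:::::::::::::::::::::::::::::
@@@@@@@@@@@@@@@@@@@@@@@#+-::::::::::::::::::::::::::::::::::::::::::::::::::::::::::::::::::::::
@@@@@@@@@@@@@@@@@@@@@@@#+-:::::::::::::::::::::::::::::::::::::::::::::::::::::::::-====+++++++=
@@@@@@@@@@@@@@@@@@@@@@@@*-:::::::::::::::::::::::::::::::::::::::::--::-:-----====+#%@@@@@@@@@%#
@@@@@@@@@@@@@@@@@@@@@@@@%#+--:::----====-::::::::::::::::::::::-=+*#*++==*%%%@@@@@@@@@@@@@@@@@@@
```

Emit:
move_arm(
  deltas=[-1,0,0,0.04,0,-1,0,0,0.08,0,-1,0,0,0.12,0,-1,0,0,0.155,0,-1,0,0,0.172,0,-1,0,0,0.177,0,-1,0,0,0.177,0],
)

```text
t: 25.3
tool_pos: [0.4266, -0.0972, 0.1746]
tool_rot: [-2.982, -0.977, 0.017]
contact_force: [0.6, -0.3, -1.5]
opening: 0.0284
```

Emit:
move_arm(
  deltas=[-1,0,0,0.002,0,-1,-0.002,0,0.006,0,-1,-0.007,0,0.012,0,-1,-0.012,0,0.018,0,-1,-0.017,0,0.024,0,-1,-0.022,0,0.03,0,-1,-0.028,0,0.038,0,-1,-0.028,0,0.039,0],
  force=20,
)

```text
t: 26.1
tool_pos: [0.4042, -0.1154, 0.1377]
tool_rot: [2.986, 0.975, -0.013]
contact_force: [-4.7, -3.5, 9.1]
opening: 0.0284
```

Emit:
move_arm(
  deltas=[-1,0,0,0,0,-1,0,0,0,0,-1,0,0,0,0],
  force=110,
)

```text
t: 26.4
tool_pos: [0.405, -0.1161, 0.139]
tool_rot: [2.984, 0.974, -0.01]
contact_force: [-0.7, -1.3, 4.7]
opening: 0.0278
```

Emit:
move_arm(
  deltas=[-1,0,0,-0.005,0,-1,0,0,-0.015,0,-1,0,0,-0.03,0,-1,0,0,-0.06,0,-1,0,0,-0.1,0,-1,0,0,-0.14,0,-1,0,0,-0.18,0,-1,0,0,-0.21,0,-1,0,0,-0.21,0,-1,0,0,-0.21,0],
)

```text
t: 27.4
tool_pos: [0.4059, -0.1152, 0.3492]
tool_rot: [2.984, 0.973, -0.01]
contact_force: [0.1, 0.7, -3.2]
opening: 0.028
```

```bash
cat > gun.py <<'E'
from h import *
import sys
n=sys.argv[1]
o=get_obs();T=R.from_rotvec(o["tool_rot"]);print(o["t"],o["tool_pos"],o["tool_rot"],o["contact_force"],o["opening"],yaw(o),o["q"])
for k in("wrist","side","scene"): cv2.imwrite(f"pics/{k}_{n}.png",get_image(k)[:,:,::-1])
c=cam("side",o); g=cv2.imread(f"pics/side_{n}.png",0); w=cv2.imread(f"pics/wrist_{n}.png",0)
a=w[:,276:284].mean(1)
print("wrist tip row",np.argmax(a<90),[int((w[v,240:320]<70).sum()) for v in range(0,120,6)])
for th in(.65,.7,.75,.8,.85):
    f=lambda L:proj(c,o["tool_pos"]+T.apply([(L+.006)*np.sin(th),0,-.0165+(L+.006)*np.cos(th)]))
    d=f(.232)-f(0);print(th,f(0).round(1),f(.146).round(1),f(.232).round(1),"slope",d[1]/d[0])
t=f(.15).astype(int);x0,y0=t[0]-50,t[1]-30
print(x0,y0)
for r in g[y0:y0+64:2,x0:x0+96]: print("".join(" .:-=+*#%@"[min(9,int(v)*10//200)] for v in r))
E
python3 gun.py 14
```

```text
27.4 [ 0.4059 -0.1152  0.3492] [ 2.9837  0.9734 -0.0099] [ 0.1492  0.7094 -3.2357] 0.02803035490067382 36.13836237569184 [-0.449  -0.4906  1.885  -0.0067  1.7496  0.4899]
wrist tip row 0 [14, 15, 17, 19, 20, 22, 22, 27, 38, 44, 46, 46, 47, 47, 48, 48, 49, 49, 50, 51]
0.65 [243.2 172.1] [271.5 195.8] [285.8 207.8] slope 0.8358633056593758
0.7 [243.2 172. ] [273.3 193.5] [288.5 204.4] slope 0.7145458919356988
0.75 [243.3 171.9] [275.  191.1] [291.  200.8] slope 0.6059787487111504
0.8 [243.4 171.8] [276.7 188.7] [293.5 197.3] slope 0.5077861159147375
0.85 [243.5 171.7] [278.2 186.3] [295.8 193.6] slope 0.41812122135570484
229 156
--:....:-::....:::::::--:::::----::+%%%@@@@@@@@@@%@@@@@@@@@@@@@@@@@@@@@@#%@@@@%%*-===-=+*#%%%%%%
++-:...:::.....:::::.:::.....:::::+%%%%%%%%%%%%@@@@%@%#####%@@@@@@@@@@@@#%@@@@@@@@@@@@%#*#######
++=:..............::.........::::+%%%%%%%%%%@@@@%*+++++++++++++*#@@@@@@%#%@@@@@@@@@@@@@@@%#+-=*#
++**=+*-:........-==-:......::.:+%%%%%%%%%@@@@%++++++++++++++++++*%@@@@##%@@@@@@@@@@@@@@@@%*-..-
%%%%#*-...:::....:--:.........:+%%@@%%%%%%@@@%+=+**#%%%%%%%%#**+++*%@@%%#%@@@
[... 1938 characters left out ...]
@@@@@@@@@@%%#%###%##@
%%%%%%%%%%%%%%%%%%%%%%%%%%%%%%%%%%%%%%%%%@@@@@@@@@@@@@@@%%#**#%@@@@@@@@@@@@@@@@@@@@@@@@@%%%%@@@@
%%%%%%%%%%%%%%%%%%%%%%%%%%%%%%%%%%%%%%%%%@@@@@@@@@@@@@@@@@@%#***#%%@@@@@@@@@@@@@@@@@@@@@@@@@@@@@
%%%%%%%%%%%%%%%%%%%%%%%%%%%%%%@@@@@@@@@@@@@@@@@@@@@@@@@@@@@@@@@#***%@@@@@@@@@@@@@@@@@@@@@@@@@@@@
%%%%%%%%%%%%%%%%%%%%@%%%@@@%%%@@@@@%%@@@@@@@@@@@@@@@@@@@@@@@@@@@@%##*#%@@@@@@@@@@@@@@@@@@@@@@@@@
%@%%%%%%%%%%%%%%%%%%%%@@@%%%%%@@%%%%@@@@@@@@@@@@@@@@@@@@@@@@@@@@@@@%##**#%@@@@@@@@@@@@@@@@@@@@@@
@@@@@@@@@@@%@@@@@%%%@%%%%%%%@@@@@@@@@@@@@@@@@@@@%%@@@@@@@@@@@@@@@@@@@@%***##@@@@@@@@@@@@@@@@@@@@
@@@@@@@@@@@@@@@@@@@@@@@@@@@@@@@@@@@%###%@@@@@@@@@@@@@@@@@@@@@@@@@@@@@@@@@%#**#%@@@@@@@@@@@@@@%#*
```

Emit:
move_arm(
  deltas=[-1,0.01,-0.01,0,0,-1,0.025,-0.025,0,0,-1,0.04,-0.042,0,0,-1,0.055,-0.06,0,0,-1,0.07,-0.078,0,0,-1,0.085,-0.093,0,0,-1,0.095,-0.105,0.01,0,-1,0.1,-0.112,0.02,0,-1,0.105,-0.113,0.03,0,-1,0.105,-0.113,0.035,0],
)

```text
t: 28.55
tool_pos: [0.4225, 0.0382, 0.3084]
tool_rot: [-2.985, -0.974, 0.02]
contact_force: [-0.3, -0.4, -2.8]
opening: 0.028
```

Emit:
move_arm(
  deltas=[-1,0,0,0,0,-1,0,0,0,0,-1,0,0,0,0,-1,0,0,0,0],
)

```text
t: 28.95
tool_pos: [0.4227, 0.0379, 0.309]
tool_rot: [-2.986, -0.974, 0.019]
contact_force: [-0.1, 0.3, -2.3]
opening: 0.0283
```

Run:
```python
from h import *
o=get_obs();print(o["t"],o["tool_pos"],o["tool_rot"],o["contact_force"],o["opening"],yaw(o))
I={k:get_image(k)[:,:,::-1] for k in("wrist","side","scene")}
for k in I: cv2.imwrite(f"pics/{k}_15.png",I[k])
T=R.from_rotvec(o["tool_rot"]);c=cam("side",o)
f=lambda L,th=.785:proj(c,o["tool_pos"]+T.apply([(L+.004)*np.sin(th),0,-.0165+(L+.004)*np.cos(th)]))
print("pred side grip,tip",f(0),f(.232),"mid",proj(c,[.629,.187,.0865]), "crop px:",(f(0)-[235,110])*4.5,(f(.232)-[235,110])*4.5,(proj(c,[.629,.187,.0865])-[235,110])*4.5)
a=cv2.resize(I["side"][110:235,235:350],None,fx=4.5,fy=4.5,interpolation=2)[:560,:518]
b=cv2.resize(I["wrist"][:230,150:430],(282,232));d=cv2.resize(I["scene"][150:270,170:330],(282,212))
m=np.zeros((560,800,3),np.uint8);m[:a.shape[0],:a.shape[1]]=a;m[:232,518:]=b;m[240:452,518:]=d
cv2.imwrite("pics/m15.png",m)
```

```text
28.95 [0.4227 0.0379 0.309 ] [-2.9859 -0.9737  0.0188] [-0.1241  0.3008 -2.3005] 0.02833224214402406 36.12209648492297
pred side grip,tip [248.8183 149.1626] [292.4281 176.1645] mid [312.8714 183.4248] crop px: [ 62.1822 176.2315] [258.4266 297.7403] [350.4213 330.4118]
```

View pics/m15.png

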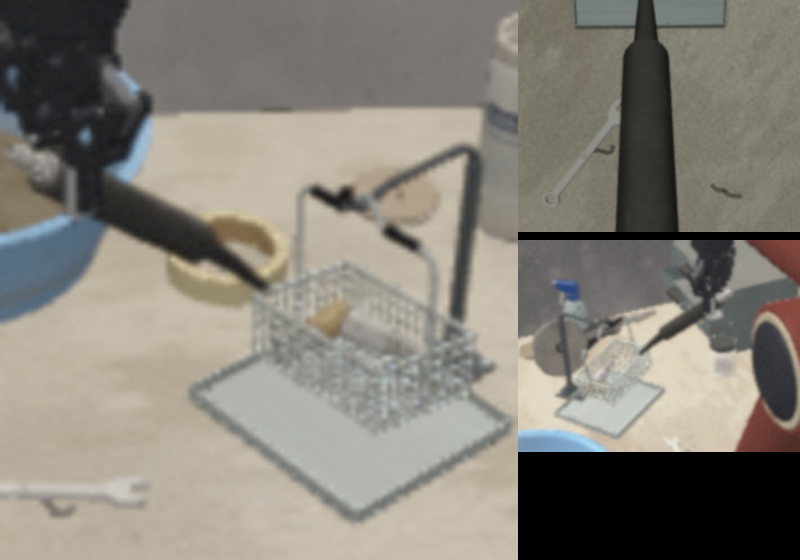

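The last picture shows the gun slanted with its nozzle tip at crop (265,287), short of the basket rim and aimed into the basket. The basket hangs with both couplers inside. I cross-check the numbers next.

Run:
```python
from h import *
s=cam("side");c=cam("scene")
o8=dict(tool_pos=np.array([.6529,.1568,.3676]),tool_rot=np.array([-1.4234,-2.8003,-.0091]));w=cam("wrist",o8)
a=onz(w,80+238/1.2,136/1.2,.1855);b=onz(w,80+231/1.2,231/1.2,.1855);print("sleeves",a,b,np.linalg.norm(a-b),"mid",(a+b)/2)
t,r=tri(ray(s,235+265/4.5,110+287/4.5),ray(c,170+(640-518)*160/282,150+(352-240)*120/212));print("tip tri",t,r)
o=get_obs();T=R.from_rotvec(o["tool_rot"])
for th in(.785,.83): print(th,"tip kin",o["tool_pos"]+T.apply([.236*np.sin(th),0,-.0165+.236*np.cos(th)]),"grip",o["tool_pos"]+T.apply([0,0,-.0165]), T.as_matrix()[:,2])
M=np.append(((a+b)/2)[:2],.0865);print("mid px in crop",(proj(s,M)-[235,110])*4.5)
```

```text
sleeves [0.6081 0.2187 0.1855] [0.649  0.1523 0.1855] 0.07795577792364078 mid [0.6285 0.1855 0.1855]
tip tri [0.5592 0.1338 0.1664] [np.float64(0.0006410321029484621), np.float64(0.0006410321029484616)]
0.785 tip kin [0.5556 0.1361 0.1566] grip [0.4229 0.0381 0.3254] [-0.0119 -0.0028 -0.9999]
0.83 tip kin [0.5616 0.1404 0.1641] grip [0.4229 0.0381 0.3254] [-0.0119 -0.0028 -0.9999]
mid px in crop [350.0455 331.7286]
```

Emit:
move_arm(
  deltas=[-1,0.003,0,0.003,0,-1,0.007,0,0.008,0,-1,0.01,0,0.011,0,-1,0.01,0,0.011,0,-1,0.01,0,0.011,0,-1,0.01,0,0.011,0,-1,0.01,0,0.011,0,-1,0.01,0,0.011,0],
)

```text
t: 29.9
tool_pos: [0.4306, 0.0439, 0.2979]
tool_rot: [-2.986, -0.974, 0.019]
contact_force: [-0.0, 0.2, -2.5]
opening: 0.0277
```

Run:
```python
from h import *
o=get_obs();T=R.from_rotvec(o["tool_rot"]);print(o["t"],o["tool_pos"],o["contact_force"],o["opening"],np.abs(o["dq"]).max())
M=np.array([.6285,.1855,.0865])
for th in(.8,.83):
    t=o["tool_pos"]+T.apply([.236*np.sin(th),0,-.0165+.236*np.cos(th)]);d=T.apply([np.sin(th),0,np.cos(th)])
    print(t,"dist",np.linalg.norm(M-t),"miss",np.linalg.norm(np.cross(M-t,d)),"slant",np.degrees(np.arccos(-d[2])))
w=cv2.imread("pics/wrist_15.png",0).astype(int);g=get_image("wrist").mean(2);g2=get_image("wrist").mean(2)
f=lambda w:[int((w[v,240:320]<70).sum()) for v in range(0,90,6)]
print(f(w),f(g),f(g2))
order.finish_job()
```

```text
29.9 [0.4306 0.0439 0.2979] [-0.0334  0.2391 -2.4958] 0.02766846513518 0.0020751086524311386
[0.5657 0.1433 0.1482] dist 0.09763447233977933 miss 0.010067881159216701 slant 45.21027092683489
[0.5696 0.1462 0.1533] dist 0.0973057980250957 miss 0.003302480218750523 slant 46.92911051775614
[15, 16, 18, 19, 20, 22, 23, 27, 39, 44, 46, 46, 47, 47, 48] [15, 16, 18, 19, 20, 22, 23, 27, 39, 44, 46, 46, 47, 47, 48] [15, 16, 18, 19, 20, 22, 23, 27, 39, 44, 46, 46, 47, 47, 48]
the job is handed in; nothing more can be done
```

The basket is hanging by its bail kink on the hook with both couplers inside, and the arm is holding the blow gun still, aimed at the basket. I handed the job in at about 30 s of the 64 s allowed; no verdict was reported.

**Basket:** The first grasp closed above the sleeve, because the fingertips reach about 25 mm less than the stated value. A second, lower grasp held. I lowered the kink onto the hook, felt the load transfer at the expected height, and released it.

**Gun:** I drew the gun out along its own lean. The arm interface cannot tilt the hand, so I turned the gun in a light grip by pressing its nozzle gently on clear bench, in two passes, then gripped hard at about 110 N.

**Last checks:**
- **Slant:** about 45–47° by calculation from the measured hand pose. Single-camera estimates taken earlier ran from 43° to 47°.
- **Aim:** nozzle tip about 97 mm from the basket's middle, with the aim line missing the middle by about 3–10 mm.
- **Contact:** the only outside force was the gun's weight (about 2.5 N), so the gun was touching nothing. Joint speeds were near zero, and two pictures in a row showed no slip in the grip.
- **Agreement:** the tip position found from the two fixed cameras and the one worked out from the hand pose agreed to within about 11 mm.

I did not re-measure the other bench items at the end. The moves were planned clear of them, and no unexpected force showed.

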